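# Take the retaining clip off a tube rotator's shaft with a lifting wedge

## Task

Free the tube rotator's shaft for cleaning: with the orange-gripped wedge from the steel tray, take off the spring clip that holds the shaft in its open white bearing. Set the wedge down lightly on the bare end of the shaft, feel it rest there, then slide it along the shaft under the clip's arch until the jaws let go and the clip sits in the wedge's notch, working gently: no hard pressing on the shaft or the clip, the gripper off the rotator, and no fingers on the clip while it is on the shaft. Then lay the wedge and the clip in the tray, and leave everything else where it stands.

Things in the scene. Friction and masses are not known exactly. Their poses are not given: they have to be found in the camera images.
- rotator: Tube rotator, fixed: grey base plate 135 x 325 x 10 mm, white motor case at its +y end, a drum of eight tubes 108 mm across, and a bare steel shaft 20 mm across along its y axis, free end at -y. Origin under the base, below the shaft; z up. Shaft's axis 90 mm above the origin, its top 100 mm. Shaft and clip bear 20 N at most; the wedge rests lightly on the shaft at 1 to 8 N.
- shaft_end (a point): Top of the shaft at its free end (rotator y = -120 mm); 30 mm of bare shaft lie between it and the clip. Axes as the rotator's.
- clip_seat (a point): Point on the shaft's axis at the middle of the clip as it starts (rotator y = -85 mm), 10 mm below the shaft's top. Axes as the rotator's: y runs along the shaft from the free end to the drum. It stays with the shaft.
- hub_face (a point): Face, on the shaft's axis, of the drum's grey hub, 34 mm across (rotator y = +2 mm). Between clip and hub stands the open white U bearing, 13 mm thick; where along the shaft it is clamped differs and is not given. Its arms leave a 21 mm slot and end 6 mm above the shaft's top, so the wedge passes between them.
- clip: Bright spring-steel clip on the shaft, 10 mm wide along it, 28 mm across, 28 mm high. Origin on the shaft's axis in its middle while seated, axes as the rotator's. Two sprung jaws hook 7 mm under the axis. Raised about 7 mm they pass the shaft's widest line, spring shut above it and close on the wedge; they then stand up to 8 mm below the wedge's underside.
- clip_arch (a point): Middle of the near lower edge of the clip's arch, 2.5 mm above the shaft; the way under it is 15.6 mm wide. Pushed at about 4 N the clip first slides 0 to 25 mm along the shaft until it meets the bearing; then the wedge goes under with 8 to 13 N (the clip's load on wedge and shaft then about 12 N). The push falls to nearly nothing once the jaws let go and the crest is through.
- wedge: Lifting wedge, about 70 g, flat underside, steel nose 12 mm wide pointing to its +x. Origin on the underside below the middle of its grip, an orange block 27 mm long (x), 15 mm wide (y), reaching from 9 to 49 mm high. The top rises from 2 mm at the tip to a 12.5 mm crest 33 to 36 mm behind the tip; a 20 mm high steel stop closes the notch 54.5 mm behind the tip.
- wedge_tip (a point): Middle of the nose's front edge on the underside, 76 mm ahead of the wedge's origin.
- wedge_notch (a point): Middle of the floor of the catch notch, 10.5 mm high, between crest and stop. The clip is in it when the tip is 46 to 54 mm past the clip's near edge; farther, the stop bumps the clip.
- tray: Steel instrument tray, fixed, 190 (x) x 150 (y) x 20 mm, walls and floor 3 mm. Origin under its middle; its floor is 3 mm above the origin. The wedge starts in it.
- timer: White twist timer, 68 mm across, 47 mm high; origin under its middle. Leave alone.
- steel_cup: Open pale metal cup, 73 mm across, 90 mm high; origin under its middle. Leave alone.
- marker: Felt marker lying flat, 136 mm long (its x), 14 mm thick. Leave alone.
- stopper: Black rubber stopper, 31 mm across, 26 mm high. Leave alone.
- cap: Blue screw cap lying open side down, 53 mm across, 26 mm high. Leave alone.
- tweezers: Steel tweezers lying flat, 129 mm long (x). Leave alone.
Things that resemble listed ones, but are neither listed nor needed, are in the scene too. There is more than one size of the wedge; the job needs the smaller.

How it is judged (in metres and radians):
On the way, in this order (a step that is already met when the one before it is completed fails the run):
1. the wedge, its tip short of the clip, rests lightly on the bare end of the shaft (y of wedge_tip in the frame of clip between -0.036 and -0.003 m and z of wedge_tip in the frame of clip_seat between 0.007 and 0.013 m and contact force between wedge and rotator between 0.5 and 8 N), for 0.3 s.
2. the wedge's nose is pushed in under the arch of the clip, which is still on the shaft (y of wedge_tip in the frame of clip above 0 m and z of wedge_tip in the frame of clip below 0.014 m and contact force between wedge and clip above 0.5 N and z of clip in the frame of clip_seat between -0.003 and 0.006 m), for 0.1 s.
3. the clip is off the shaft, carried in the wedge's notch (z of clip in the frame of clip_seat above 0.02 m and contact force between clip and rotator below 0.05 N and contact force between wedge and clip above 0.02 N and x of clip in the frame of wedge between 0.019 and 0.043 m), for 0.2 s.
At the end, for the whole second after the job is handed in: The clip and the wedge both lie inside the tray (their origins within 90 mm along and 70 mm across its middle and under 50 mm above its underside), released and at rest (under 0.02 m/s) (x of clip in the frame of tray between -0.09 and 0.09 m and y of clip in the frame of tray between -0.07 and 0.07 m and z of clip in the frame of tray between -0.01 and 0.05 m and x of wedge in the frame of tray between -0.09 and 0.09 m and y of wedge in the frame of tray between -0.07 and 0.07 m and z of wedge in the frame of tray between -0.01 and 0.05 m and linear speed of each of clip, wedge below 0.02 m/s and contact force between the fingers and wedge below 0.05 N and contact force between the fingers and clip below 0.05 N); the robot touches nothing.
It fails at once if the wedge presses on the rotator or its shaft with more than 20 N (contact force between wedge and rotator above 20 N).
It fails at once if the wedge presses on the clip with more than 20 N (contact force between wedge and clip above 20 N).
It fails at once if the fingers touch the clip while it is on the shaft (contact force between the fingers and clip above 0.5 N and horizontal distance between clip and clip_seat below 0.03 m and z of clip in the frame of clip_seat between -0.005 and 0.008 m).
It fails at once if the gripper or arm pushes on the rotator (contact force between any of the fingers, the arm and rotator above 5 N).
It fails at once if a bystander is moved by more than 25 mm (distance of any of timer, steel_cup, marker, stopper, cap, tweezers from where it was at the start of the episode above 0.025 m).
It also fails if it takes over 72 s, if anything falls off the work surface, if the arm or the gripper's body presses on something with over 40 N, if the wrist force passes 120 N, or if a joint passes its speed limit or range.

## Robot

A 6-joint arm with a two-finger parallel gripper is mounted at the origin on a cart in front of the work surface, level with it; the furniture and walls round the work are solid. World frame = base frame: x ahead of the robot, y to its left, z up, the work surface at z = 0. Lengths are in mm, angles in rad, forces in N, time in s.
With the tool pointing down it reaches from about 275 to 1000 mm from the base axis. Payload 8.4 kg.
Tool frame: the origin (TCP) lies midway between the tips of the shut fingers; the grasp point (between the pads) lies 19 mm behind it; z points along the fingers, y is the line along which they close (so a half turn about z gives the same grasp; the last joint's range is limited). The gripper opens to 85 mm and grips with 20 to 120 N. Pads are 22 mm wide; open, the fingers measure 114 mm over their backs; the gripper's body (76 mm by 85 mm) begins 54 mm behind the grasp point. The pads swing forward as they close: fully open they stand 13 mm farther back than shut.
Start: joints at [-1.27, 0.353, 1.633, -0, 1.155, -0.002], TCP at [186.37, -596.569, 209.981] pointing down, gripper open.
Joint ranges: [-2.63, 2.63], [-0.92, 2.1], [0.06, 2.66], [-1.3, 4.44], [0, 2.69], [-3.02, 3.02]. Speed limits (rad/s): [2.22, 2.22, 2.79, 3.14, 3.14, 3.14].

## Interface

Orientations are given as [roll, pitch, yaw] about the fixed x, y, z axes, in that order (R = Rz(yaw) Ry(pitch) Rx(roll)).
In Python, from rig import monitor, imaging, r gives the robot as it stands.
- The arm moves only by the tool drive_tool, never from a script. Its argument "plan" is a list of rows, each an object of numbers: "x", "y", "z": the shift along the tool's x, y, z in units of 50 mm (1.0 is 50 mm); "ax", "ay", "az": the turn, a rotation vector about the tool's x, y, z in units of 6 degrees (1.0 is 6 degrees); "hand": the finger opening in mm, from 0 to 85.4. In form: [{"x": .., "y": .., "z": .., "ax": .., "ay": .., "az": .., "hand": ..}, ...]. A call has 1 to 8 rows; each row is the pose to reach, as a shift and turn from the pose commanded when the call began, along the tool's axes at that moment; what a row does not reach only later rows make up. A row lasts 1/10 s, in which the tool goes at most 50 mm and 8.59 degrees, less where a joint would pass 70% of its speed; a pose out of reach is approached as far as the arm can. A call with a gripper value outside its range is refused whole. The fingers move at their own pace and stop on an object; "grip_force" is the grip in N (left out, the last holds). Time passes only in rows, so rows that repeat a pose let the fingers close. It gives the time, the measured TCP pose, the force, the opening and the grip force at its end, in the units of the state.
- monitor.sense(): the state, without advancing time (a new reading comes with each control period).
- imaging.grab_frame(name): name is "scene" or "top" or "wrist"; returns the picture (420x560x3 uint8, red, green, blue); there is no depth.
- imaging.camera_info(name): a dict with "mtx" (3x3 intrinsics, pixels), "R" (3x3) and "t" (3): a world point X has camera coordinates R X + t. Camera axes: x right, y down, z forward; pixel columns grow to the right and rows downward; lengths in mm; the calibration is good to about 2 mm. A picture is of the moment at which its call begins: read the wrist's pose just before it. camera_info takes no time and is no camera call; for the wrist camera it gives the pose at the moment of the call.
- r.sign_off(): hands the job in; it is judged then, once.
The state is a dict: "clock": time; "qpos": joint angles; "qvel": joint speeds; "joint_efforts": joint torques, N m; "eef_pos": TCP position; "tcp_rot": TCP orientation; "contact_force": force on the tool from outside, world axes, zero at the start; "wrist_torque": the same for the moment, N m; "opening": opening from 0.0 (shut) to 1.0 (fully open); "grasp_force": force on a finger pad.
Only numpy, scipy, OpenCV 4.12 (cv2) and the standard library are available. Lean on these libraries where they do the work, as an engineer would, in place of code of your own. Each camera call takes 0.05 s, during which the arm holds its last target. There are 200 camera calls.

## Working session

There is one attempt and no reset: what is moved stays moved. The work goes in short steps, Python scripts to look and compute and a tool call to move; the robot and the scene stay as the last step left them, time stands still between calls to the robot, and variables do not carry over. Pictures are saved under pics/ and viewed, at most 10 in all, crops included, and the job is handed in when it is done.

Besides the shell and the picture viewer there is one more tool, called after "Call:" in YAML: its name, and indented under it one key for each argument. drive_tool: Moves the arm, as the interface text tells. Its arguments: {"type":"object","properties":{"plan":{"type":"array","items":{"type":"object","properties":{"x":{"type":"number"},"y":{"type":"number"},"z":{"type":"number"},"ax":{"type":"number"},"ay":{"type":"number"},"az":{"type":"number"},"hand":{"type":"number"}}}},"grip_force":{"type":"number"}},"required":["plan"]}

```bash
ls; mkdir -p pics; python3 - <<'E'
from rig import monitor, imaging, r
import cv2,numpy as np
print(monitor.sense())
for n in ("scene","top"):
    im=imaging.grab_frame(n); cv2.imwrite(f"pics/{n}0.png",im[:,:,::-1])
    c=imaging.camera_info(n); print(n,c["mtx"],c["R"],c["t"], -np.array(c["R"]).T@np.array(c["t"]))
im=imaging.grab_frame("wrist");cv2.imwrite("pics/wrist0.png",im[:,:,::-1])
E
```

```text
pics
{'clock': 0.0, 'qpos': array([-1.27038195e+00,  3.53632198e-01,  1.63417230e+00,  1.08151314e-05,
        1.15521528e+00, -2.38860484e-03]), 'qvel': array([ 0.00045734, -0.00035601, -0.00055561,  0.00011242, -0.00138967,
       -0.00010857]), 'joint_efforts': array([ 9.32793409e-04, -6.05244184e+01, -3.42058110e+01, -1.93780642e-05,
        9.12817020e-03, -3.47096329e-05]), 'eef_pos': array([ 186.22536459, -596.05238202,  209.25534466]), 'tcp_rot': array([-3.14016556e+00, -1.32971339e-05,  3.02798595e-01]), 'contact_force': array([-1.03289235, -0.35622525,  0.39905608]), 'wrist_torque': array([-0.01219925,  0.03176659,  0.04205007]), 'grasp_force': 0.0, 'opening': 0.9984854854581917}
scene [[531.5205207    0.         268.64445483]
 [  0.         531.5205207  213.01140398]
 [  0.           0.           1.        ]] [[ 0.90453196 -0.42605457 -0.0173041 ]
 [-0.22912876 -0.45142436 -0.86238974]
 [ 0.3596136   0.78402395 -0.50594912]] [-432.20426309  226.49364708 1227.18959456] [    1.52471699 -1044.04388058   808.7423872 ]
top [[489.48847271   0.         287.15231645]
 [  0.         489.48847271 206.85906438]
 [  0.           0.           1.        ]] [[ 4.65577427e-04 -9.99630716e-01  2.71701050e-02]
 [-9.97774325e-01 -2.27606390e-03 -6.66424435e-02]
 [ 6.66796744e-02 -2.70786059e-02 -9.97406923e-01]] [  41.67232417  513.53302428 1377.58247611] [ 420.51391422   80.12878222 1407.10115284]
```

View pics/top0.png

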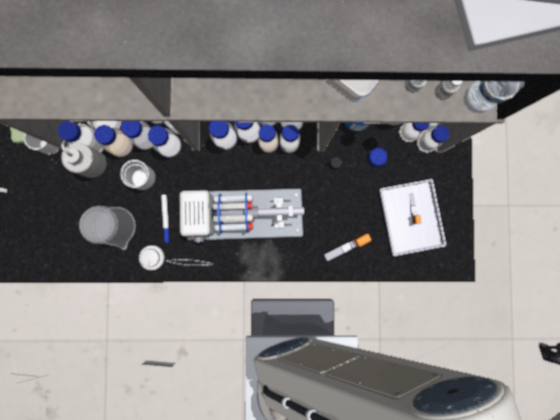

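View pics/scene0.png

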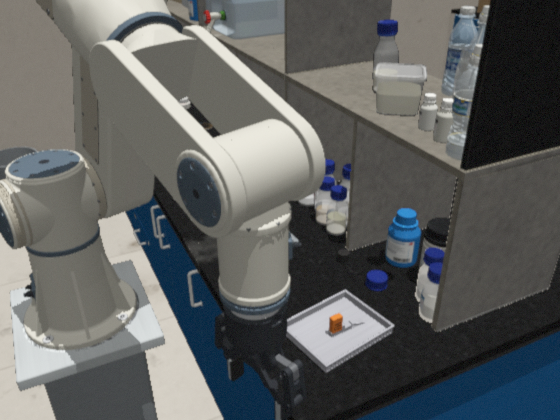

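The top view shows the rotator at about (240,213), with its shaft end at (303,212). The tray is at (413,217). Two things could be taken for the wedge: the orange grip in the tray at (417,219), nose pointing up to (412,195), and the larger one on the bench at (364,240), blade running to (328,256). The steel tray holds the smaller one, so I choose (417,219) and check it in a close crop.

```bash
cat > h.py <<'E'
from rig import monitor, imaging, r
import cv2,numpy as np
def ray(n,uv,z,c=None):
    c=c or imaging.camera_info(n); R=np.array(c["R"]);t=np.array(c["t"])
    o=-R.T@t; d=R.T@np.linalg.solve(np.array(c["mtx"]),[uv[0],uv[1],1.])
    return o+d*(z-o[2])/d[2]
def proj(n,X,c=None):
    c=c or imaging.camera_info(n); p=np.array(c["mtx"])@(np.array(c["R"])@np.array(X,float)+np.array(c["t"])); return p[:2]/p[2]
def orange(im,amin=20):
    h=cv2.cvtColor(im,cv2.COLOR_RGB2HSV); m=cv2.inRange(h,(5,150,120),(20,255,255))
    n,l,s,c=cv2.connectedComponentsWithStats(m)
    return m,[(c[i],s[i],cv2.minAreaRect(np.argwhere(l==i)[:,::-1].astype(np.float32))) for i in range(1,n) if s[i,4]>amin]
E
python3 - <<'E'
from h import *
im=cv2.imread("pics/top0.png")
for c,s,rc in orange(im[:,:,::-1].copy())[1]: print(c,s,rc,ray("top",c,52),ray("top",c,49))
for p in [(303,212),(255,212),(279,212)]: print(p,ray("top",p,100))
for p in [(412,195)]: print(p,ray("top",p,5))
a=cv2.resize(im[180:250,175:310],None,fx=5.5,fy=5.5,interpolation=cv2.INTER_CUBIC)
b=cv2.resize(im[178:258,378:448],None,fx=2.6,fy=2.6,interpolation=cv2.INTER_CUBIC)
b2=cv2.resize(im[228:268,320:376],None,fx=5,fy=5,interpolation=cv2.INTER_CUBIC)
o=np.zeros((600,760,3),np.uint8);o[:a.shape[0],:a.shape[1]]=a[:, :760];o[388:388+b.shape[0],:b.shape[1]]=b;o[390:390+b2.shape[0],300:300+b2.shape[1]]=b2
cv2.imwrite("pics/crop1.png",o)
E
```

```text
[416.53571429 218.96428571] [415 216   5   7  28] ((417.0, 219.0), (4.0, 6.0), 0.0) [ 478.06857065 -317.92970172   52.        ] [ 478.19598842 -318.81094623   49.        ]
[363.26086957 239.71014493] [356 233  16  14 138] ((363.2059020996094, 239.67645263671875), (9.260923385620117, 15.091875076293945), 59.03623962402344) [ 420.22643816 -167.97559283   52.        ] [ 420.22580173 -168.5248604    49.        ]
(303, 212) [494.19750978   2.18384053 100.        ]
(255, 212) [493.94148763 130.53447081 100.        ]
(279, 212) [494.06932793  66.44477153 100.        ]
(412, 195) [ 549.50243269 -319.69824446    5.        ]
```

View pics/crop1.png

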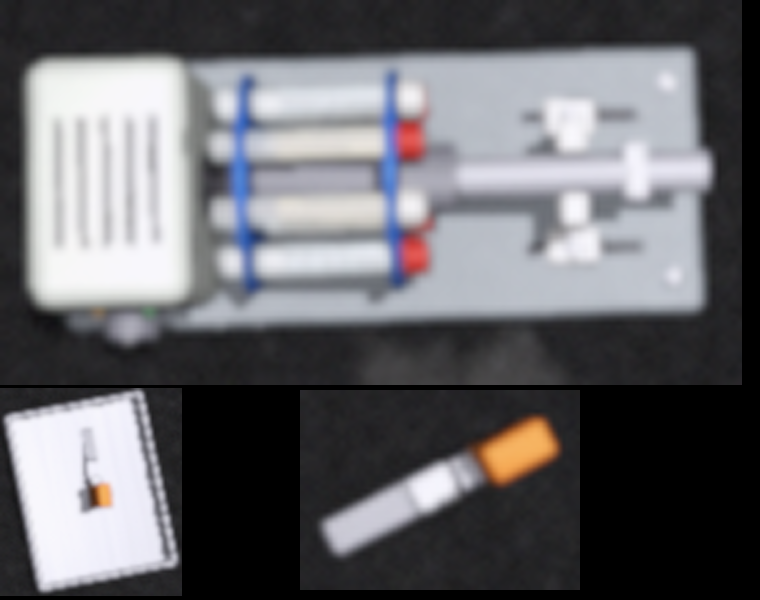

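The crop shows the tray wedge with its grip near crop (97,497) and nose up at (88,430), which is the small one. The bench wedge is clearly larger. In the rotator crop the clip is at (637,168), the bearing at (574,170) and the shaft end at (712,170), so the clip-to-bearing gap is about 19 mm. The arm goes above the tray wedge next.

Call:
drive_tool:
  plan:
    - {"x": 7.2,"y": -3.55,"z": 0.2,"az": 2.9,"hand": 85}
    - {"x": 7.2,"y": -3.55,"z": 0.2,"az": 2.9,"hand": 60}
    - {"x": 7.2,"y": -3.55,"z": 0.2,"az": 2.9,"hand": 60}
    - {"x": 7.2,"y": -3.55,"z": 0.2,"az": 2.9,"hand": 60}
    - {"x": 7.2,"y": -3.55,"z": 0.2,"az": 2.9,"hand": 60}
    - {"x": 7.2,"y": -3.55,"z": 0.2,"az": 2.9,"hand": 60}
    - {"x": 7.2,"y": -3.55,"z": 0.2,"az": 2.9,"hand": 60}
    - {"x": 7.2,"y": -3.55,"z": 0.2,"az": 2.9,"hand": 60}

```text
invalid input
```

Call:
drive_tool:
  plan:
    - {"x": 1.0,"y": -0.5,"z": 0.0,"ax": 0,"ay": 0,"az": 0.4,"hand": 60}
    - {"x": 2.0,"y": -1.0,"z": 0.0,"ax": 0,"ay": 0,"az": 0.8,"hand": 60}
    - {"x": 3.0,"y": -1.5,"z": 0.0,"ax": 0,"ay": 0,"az": 1.2,"hand": 60}
    - {"x": 4.0,"y": -2.0,"z": 0.0,"ax": 0,"ay": 0,"az": 1.6,"hand": 60}
    - {"x": 5.0,"y": -2.5,"z": 0.0,"ax": 0,"ay": 0,"az": 2.0,"hand": 60}
    - {"x": 6.0,"y": -3.0,"z": 0.1,"ax": 0,"ay": 0,"az": 2.4,"hand": 60}
    - {"x": 7.0,"y": -3.5,"z": 0.2,"ax": 0,"ay": 0,"az": 2.9,"hand": 60}
    - {"x": 7.2,"y": -3.55,"z": 0.2,"ax": 0,"ay": 0,"az": 2.9,"hand": 60}

```text
clock: 0.95
eef_pos: [476.7, -319.2, 199.9]
tcp_rot: [-3.142, 0.0, -0.003]
contact_force: [-0.1, -0.6, 0.5]
opening: 0.703
grasp_force: 0.0
```

```bash
python3 - <<'E'
from h import *
s=monitor.sense();print(s["eef_pos"],s["tcp_rot"]);c=imaging.camera_info("wrist")
im=imaging.grab_frame("wrist");cv2.imwrite("pics/w1.png",im[:,:,::-1])
R=np.array(c["R"]);print(c["mtx"],R,-R.T@np.array(c["t"]))
for a in orange(im)[1]: print(a,ray("wrist",a[0],52,c))
E
```

```text
[ 476.6705357  -319.15891169  199.90594146] [-3.14151182e+00  2.21973535e-04 -2.72787083e-03]
[[345.960243     0.         280.85226142]
 [  0.         345.960243   208.09594572]
 [  0.           0.           1.        ]] [[-3.38593443e-03 -9.99994184e-01  4.08809431e-04]
 [-9.45371986e-01  3.33424922e-03  3.25976517e-01]
 [-3.25975985e-01  7.17258130e-04 -9.45377778e-01]] [ 561.09178061 -320.1027668   363.34195686]
(array([285.1026253 , 176.89260143]), array([277, 163,  17,  29, 419], dtype=int32), ((285.0793762207031, 177.0323486328125), (28.147615432739258, 15.185907363891602), 85.60128784179688)) [ 484.1960254  -323.89374747   52.        ]
(array([117.22077922, 243.62727273]), array([ 97, 228,  42,  32, 770], dtype=int32), ((117.2432632446289, 243.95947265625), (22.094697952270508, 37.7949333190918), 62.10273361206055)) [ 417.22417349 -158.29141128   52.        ]
```

View pics/w1.png

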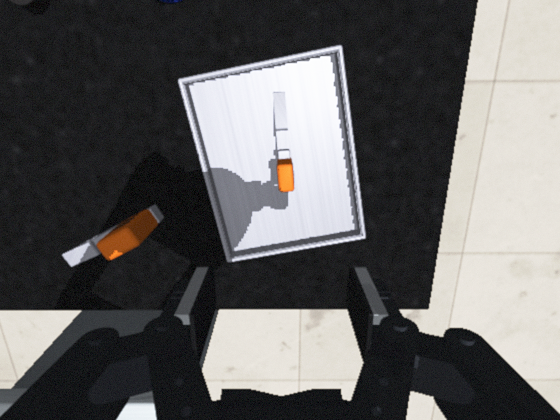

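The wrist view shows the tray wedge with its nose tip at (279,93), the stop at (285,152) and the grip at (285,177). Its jaws lie to the sides and the yaw is near 0. The larger wedge is at (128,232).

```bash
python3 - <<'E'
from h import *
im=cv2.imread("pics/w1.png")[:,:,::-1].copy(); c=imaging.camera_info("wrist")
m,o=orange(im); 
for r0 in range(160,194,2):
    x=np.where(m[r0,270:300])[0]+270; print(r0,x.min() if len(x) else None,x.max() if len(x) else None, im[r0,285])
print("rear top",ray("wrist",(286,191.5),52,c))
print("tip",ray("wrist",(279.5,92.5),5,c), "stop",ray("wrist",(285,152),23,c),ray("wrist",(283,150),13,c))
g=cv2.cvtColor(im,cv2.COLOR_RGB2GRAY)
for r0 in (96,100,110,120,128): print(r0,g[r0,268:296])
E
```

```text
160 None None [108  55  18]
162 None None [109  54  15]
164 278 291 [199 100  36]
166 277 291 [252 153  60]
168 277 292 [252 163  59]
170 277 292 [252 162  59]
172 278 292 [252 165  61]
174 278 292 [253 168  66]
176 278 292 [252 165  64]
178 278 292 [252 163  63]
180 278 292 [252 160  56]
182 278 293 [252 161  58]
184 279 293 [253 162  61]
186 279 293 [252 158  57]
188 279 293 [252 155  53]
190 280 291 [250 137  44]
192 None None [122 104 103]
rear top [ 475.74570372 -319.85919115   52.        ]
tip [ 563.24960513 -313.63240236    5.        ] stop [ 507.80358458 -319.07209886   23.        ] [ 508.12920198 -317.13926501   13.        ]
96 [244 244 245 247 245 233 226 225 226 226 224 223 225 227 227 225 227 244
 250 250 249 250 250 249 250 250 251 251]
100 [244 244 244 247 247 231 222 226 226 228 228 227 225 224 228 229 229 237
 246 249 249 249 249 249 249 249 250 250]
110 [244 245 243 243 242 202 209 231 230 232 232 230 229 228 228 229 231 230
 240 246 248 249 248 248 249 249 248 249]
120 [244 243 242 244 244 196 147 218 234 235 234 234 233 233 235 236 234 233
 233 242 246 247 247 248 248 248 249 247]
128 [243 243 243 244 243 194 132 159 201 215 213 207 204 200 196 192 189 183
 181 206 239 245 245 246 246 247 246 247]
```

```bash
python3 - <<'E'
from h import *
s=monitor.sense();print(s["clock"],s["eef_pos"],s["tcp_rot"],s["qvel"]);c=imaging.camera_info("wrist")
R=np.array(c["R"]);print(R,-R.T@np.array(c["t"]))
im=imaging.grab_frame("wrist");m,o=orange(im);print(o[0])
f=lambda u,v,z:ray("wrist",(u,v),z,c).round(1)
y,x=np.where(m); k=(x>270)&(x<300); y=y[k];x=x[k];print(y.min(),y.max(),x.min(),x.max())
print(f(*o[0][0],52),f(x.mean(),y.max()+1,52),f(x.mean(),y.min(),52))
g=cv2.cvtColor(im,cv2.COLOR_RGB2GRAY)
print(g[80:104,279]); print(f(279,93,5))
s=monitor.sense();print(s["clock"],s["eef_pos"])
E
```

```text
1.0 [ 481.72687117 -314.63199396  199.52550742] [-3.13893951e+00 -2.71384326e-03  4.46703240e-04] [-0.08470306 -0.01671455  0.02132743 -0.01652164  0.0116547  -0.16419668]
[[-2.06506955e-04 -9.99997596e-01 -2.18304490e-03]
 [-9.46323550e-01 -5.10183653e-04  3.23220479e-01]
 [-3.23220816e-01  2.13261408e-03 -9.46321170e-01]] [ 565.63611924 -315.74288449  363.20638911]
(array([290.29382716, 182.43950617]), array([282, 169,  17,  28, 405], dtype=int32), ((290.2264709472656, 182.44410705566406), (27.150562286376953, 15.109210968017578), 85.60128784179688))
169 196 282 298
[ 484.5 -323.8   52. ] [ 470.4 -323.9   52. ] [ 497.2 -323.7   52. ]
[251 251 250 250 250 250 250 250 250 250 250 249 249 249 249 249 248 231
 187 225 226 224 220 220]
[ 562.8 -313.1    5. ]
1.05 [ 479.32584568 -316.88410508  199.55748305]
```

Call:
drive_tool:
  plan:
    - {"x": 0.14,"y": 0.08,"z": 0.6,"ax": 0,"ay": 0,"az": -0.6,"hand": 50}
    - {"x": 0.14,"y": 0.08,"z": 1.4,"ax": 0,"ay": 0,"az": -0.6,"hand": 50}
    - {"x": 0.14,"y": 0.08,"z": 2.2,"ax": 0,"ay": 0,"az": -0.6,"hand": 50}
    - {"x": 0.14,"y": 0.08,"z": 2.9,"ax": 0,"ay": 0,"az": -0.6,"hand": 50}
    - {"x": 0.14,"y": 0.08,"z": 3.4,"ax": 0,"ay": 0,"az": -0.6,"hand": 50}
    - {"x": 0.14,"y": 0.08,"z": 3.68,"ax": 0,"ay": 0,"az": -0.6,"hand": 50}
    - {"x": 0.14,"y": 0.08,"z": 3.68,"ax": 0,"ay": 0,"az": -0.6,"hand": 50}
    - {"x": 0.14,"y": 0.08,"z": 3.68,"ax": 0,"ay": 0,"az": -0.6,"hand": 50}

```text
clock: 1.85
eef_pos: [483.1, -325.4, 16.8]
tcp_rot: [3.141, -0.001, 0.062]
contact_force: [-0.0, -0.5, 0.4]
opening: 0.583
grasp_force: 0.0
```

Call:
drive_tool:
  plan:
    - {"x": 0,"y": 0,"z": 0,"ax": 0,"ay": 0,"az": 0,"hand": 25}
    - {"x": 0,"y": 0,"z": 0,"ax": 0,"ay": 0,"az": 0,"hand": 18}
    - {"x": 0,"y": 0,"z": 0,"ax": 0,"ay": 0,"az": 0,"hand": 10}
    - {"x": 0,"y": 0,"z": 0,"ax": 0,"ay": 0,"az": 0,"hand": 5}
    - {"x": 0,"y": 0,"z": 0,"ax": 0,"ay": 0,"az": 0,"hand": 5}
    - {"x": 0,"y": 0,"z": 0,"ax": 0,"ay": 0,"az": 0,"hand": 5}
    - {"x": 0,"y": 0,"z": 0,"ax": 0,"ay": 0,"az": 0,"hand": 5}
  grip_force: 60

```text
clock: 2.55
eef_pos: [483.5, -325.6, 17.4]
tcp_rot: [3.14, -0.002, 0.062]
contact_force: [-0.6, -0.2, 6.6]
opening: 0.159
grasp_force: 58.5
```

Call:
drive_tool:
  plan:
    - {"x": 0,"y": 0,"z": -0.2,"ax": 0,"ay": 0,"az": 0,"hand": 5}
    - {"x": 0,"y": 0,"z": -0.8,"ax": 0,"ay": 0,"az": 0,"hand": 5}
    - {"x": 0,"y": 0,"z": -1.6,"ax": 0,"ay": 0,"az": 0,"hand": 5}
    - {"x": 0,"y": 0,"z": -2.4,"ax": 0,"ay": 0,"az": 0,"hand": 5}
    - {"x": 0,"y": 0,"z": -3.0,"ax": 0,"ay": 0,"az": 0,"hand": 5}
    - {"x": 0,"y": 0,"z": -3.2,"ax": 0,"ay": 0,"az": 0,"hand": 5}
    - {"x": 0,"y": 0,"z": -3.2,"ax": 0,"ay": 0,"az": 0,"hand": 5}
    - {"x": 0,"y": 0,"z": -3.2,"ax": 0,"ay": 0,"az": 0,"hand": 5}

```text
clock: 3.35
eef_pos: [482.0, -324.5, 175.0]
tcp_rot: [-3.141, 0.001, 0.062]
contact_force: [0.6, -0.1, -1.3]
opening: 0.15
grasp_force: 58.6
```

```bash
python3 - <<'E'
from h import *
s=monitor.sense();print(s["eef_pos"],s["tcp_rot"],s["contact_force"],s["opening"]);c=imaging.camera_info("wrist")
im=imaging.grab_frame("wrist")
np.savez("w2.npz",im=im,**{k:np.array(c[k]) for k in c},p=s["eef_pos"],rot=s["tcp_rot"])
cv2.imwrite("pics/w2.png",cv2.resize(im[150:420,150:420],None,fx=2.2,fy=2.2)[:,:,::-1])
im=imaging.grab_frame("scene");cv2.imwrite("pics/s2.png",im[:,:,::-1])
E
```

```text
[ 482.01655308 -324.46033437  174.9901866 ] [-3.14062510e+00  1.22675509e-03  6.19641605e-02] [ 0.57690608 -0.05697638 -1.33791071] 0.1503183425160004
```

View pics/w2.png

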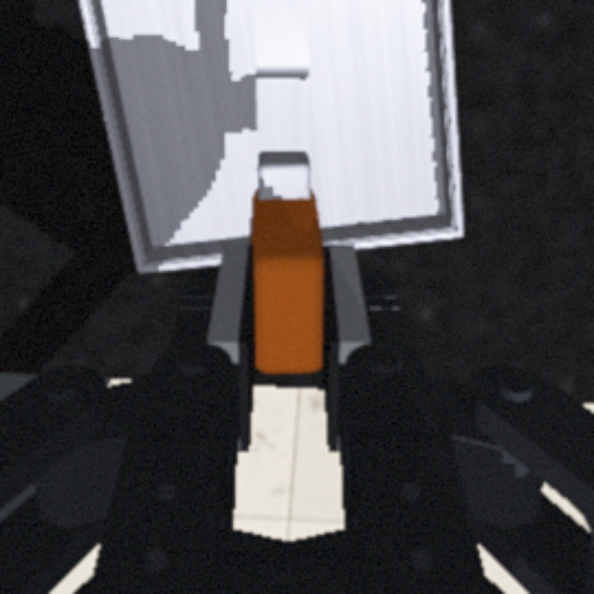

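The wedge is held square between the pads, with the stop at crop (283,157) and the grip top at (288,320). Now I find the tip in the tool frame, and measure the rotator's shaft line from the top image.

```bash
python3 - <<'E'
from h import *
d=np.load("w2.npz");im=d["im"];c={k:d[k] for k in("mtx","R","t")}
from scipy.spatial.transform import Rotation as Ro
Rt=Ro.from_euler("xyz",d["rot"]).as_matrix()
T=lambda X:(d["p"]+Rt@np.array(X))
for X in [(76,0,14),(76,6,14),(76,-6,14),(76,0,12),(21.5,0,-6),(40,0,1.5),(13.5,0,-35),(-13.5,0,-35)]: print(X,proj("wrist",T(X),c).round(1))
g=cv2.cvtColor(im,cv2.COLOR_RGB2GRAY)
print(g[118:160,278].tolist())
for r0 in (150,165,180): print(r0,g[r0,262:296].tolist())
t=cv2.imread("pics/top0.png"); tg=cv2.cvtColor(t,cv2.COLOR_BGR2GRAY)
for cc in (260,265,285,296,300): print(cc,tg[203:222,cc].tolist())
print("row211",tg[211,268:312].tolist()); print("row206",tg[206,268:312].tolist());print("hub",tg[211,250:268].tolist())
for p in [(190,62),(695,48),(200,328),(705,312)]:
    print(ray("top",(175+p[0]/5.5,180+p[1]/5.5),10).round(1))
E
```

```text
(76, 0, 14) [279.2 106.7]
(76, 6, 14) [291.3 106.7]
(76, -6, 14) [267.  106.7]
(76, 0, 12) [279.1 106.9]
(21.5, 0, -6) [279.3 224.6]
(40, 0, 1.5) [279.2 184. ]
(13.5, 0, -35) [279.  268.2]
(-13.5, 0, -35) [279.2 322.3]
[230, 230, 230, 230, 230, 233, 231, 233, 232, 235, 236, 234, 237, 237, 237, 238, 238, 238, 238, 237, 235, 236, 236, 236, 237, 237, 238, 237, 240, 240, 241, 240, 242, 241, 242, 242, 243, 245, 244, 244, 245, 244]
150 [240, 239, 237, 240, 241, 241, 241, 243, 241, 242, 241, 242, 243, 243, 243, 242, 242, 240, 241, 240, 239, 239, 241, 241, 242, 243, 241, 240, 241, 244, 244, 243, 244, 243]
165 [238, 234, 235, 237, 243, 245, 244, 245, 244, 245, 244, 245, 244, 244, 245, 244, 245, 245, 245, 246, 247, 246, 246, 246, 246, 245, 244, 245, 242, 240, 240, 240, 241, 241]
180 [237, 237, 237, 234, 229, 230, 231, 231, 232, 232, 231, 229, 231, 231, 232, 231, 230, 231, 230, 230, 230, 229, 229, 230, 230, 232, 231, 231, 235, 238, 237, 238, 239, 239]
260 [187, 187, 188, 188, 186, 179, 186, 207, 221, 218, 201, 175, 138, 112, 110, 129, 167, 186, 188]
265 [188, 187, 187, 187, 186, 181, 190, 211, 
[... 269 characters left out ...]
 182, 182, 179, 193, 215, 229, 225, 206, 181, 165, 174, 184, 188, 189, 189, 189, 189]
row211 [224, 224, 224, 224, 224, 225, 225, 225, 225, 225, 225, 225, 225, 225, 225, 225, 225, 225, 226, 226, 227, 234, 243, 243, 237, 229, 226, 226, 226, 226, 225, 225, 225, 225, 220, 194, 122, 45, 36, 41, 39, 38, 37, 34]
row206 [190, 187, 177, 161, 144, 125, 115, 134, 189, 225, 236, 235, 230, 214, 195, 189, 190, 190, 189, 188, 203, 223, 229, 225, 212, 196, 190, 189, 190, 191, 191, 190, 182, 152, 102, 65, 44, 41, 39, 36, 33, 37, 38, 38]
hub [167, 168, 168, 169, 168, 168, 170, 182, 202, 217, 221, 222, 222, 223, 223, 223, 224, 224]
[558.  263.9  10. ]
[566.2   1.4  10. ]
[420.2 257.2  10. ]
[428.6  -3.6  10. ]
```

View pics/s2.png

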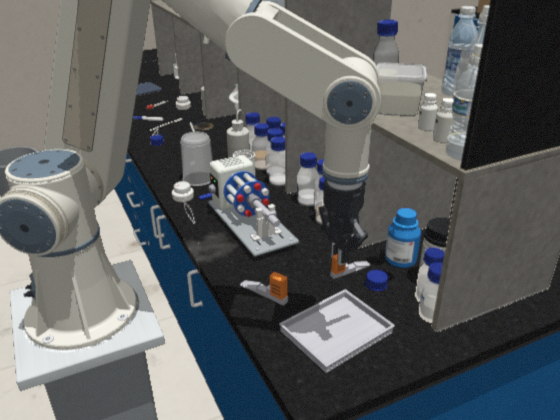

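The scene view shows the wedge hanging level in the gripper at about (345,265), and the tray empty. The tip fits tool (76,0,14). Next the arm swings to above the shaft end with tool yaw at about 1.60.

Call:
drive_tool:
  plan:
    - {"x": 0.1,"y": -0.5,"z": -0.1,"ax": 0,"ay": 0,"az": -1.1,"hand": 5}
    - {"x": 0.2,"y": -1.1,"z": -0.28,"ax": 0,"ay": 0,"az": -2.2,"hand": 5}
    - {"x": 0.3,"y": -1.7,"z": -0.28,"ax": 0,"ay": 0,"az": -3.3,"hand": 5}
    - {"x": 0.4,"y": -2.3,"z": -0.28,"ax": 0,"ay": 0,"az": -4.4,"hand": 5}
    - {"x": 0.5,"y": -2.9,"z": -0.28,"ax": 0,"ay": 0,"az": -5.5,"hand": 5}
    - {"x": 0.55,"y": -3.5,"z": -0.28,"ax": 0,"ay": 0,"az": -6.6,"hand": 5}
    - {"x": 0.6,"y": -4.1,"z": -0.28,"ax": 0,"ay": 0,"az": -7.7,"hand": 5}
    - {"x": 0.62,"y": -4.5,"z": -0.28,"ax": 0,"ay": 0,"az": -8.7,"hand": 5}

```text
clock: 4.25
eef_pos: [498.8, -96.5, 188.5]
tcp_rot: [-3.139, 0.001, 0.978]
contact_force: [0.5, -0.0, -0.4]
opening: 0.159
grasp_force: 58.6
```

Call:
drive_tool:
  plan:
    - {"x": 0,"y": 0,"z": 0,"ax": 0,"ay": 0,"az": -1.1,"hand": 5}
    - {"x": 0,"y": 0,"z": 0,"ax": 0,"ay": 0,"az": -2.2,"hand": 5}
    - {"x": 0,"y": 0,"z": 0,"ax": 0,"ay": 0,"az": -3.3,"hand": 5}
    - {"x": 0,"y": 0,"z": 0,"ax": 0,"ay": 0,"az": -4.4,"hand": 5}
    - {"x": 0,"y": 0,"z": 0,"ax": 0,"ay": 0,"az": -5.4,"hand": 5}
    - {"x": 0,"y": 0,"z": 0,"ax": 0,"ay": 0,"az": -6.0,"hand": 5}
    - {"x": 0,"y": 0,"z": 0,"ax": 0,"ay": 0,"az": -6.0,"hand": 5}
    - {"x": 0,"y": 0,"z": 0,"ax": 0,"ay": 0,"az": -6.0,"hand": 5}

```text
clock: 5.05
eef_pos: [499.2, -98.4, 189.1]
tcp_rot: [-3.14, -0.0, 1.599]
contact_force: [0.3, -0.5, -0.8]
opening: 0.151
grasp_force: 58.7
```

```bash
python3 - <<'E'
from h import *
imaging.grab_frame("wrist");imaging.grab_frame("wrist")
s=monitor.sense();print(s["clock"],s["eef_pos"],s["tcp_rot"],s["contact_force"],s["qpos"],abs(s["qvel"]).max());c=imaging.camera_info("wrist")
im=imaging.grab_frame("wrist")
np.savez("w3.npz",im=im,**{k:np.array(c[k]) for k in c},p=s["eef_pos"],rot=s["tcp_rot"])
cv2.imwrite("pics/w3.png",cv2.resize(im[0:300,100:480],None,fx=2,fy=2)[:,:,::-1])
E
```

```text
5.15 [499.44852649 -98.430854   189.52019761] [-3.14055840e+00 -2.23935425e-04  1.59978253e+00] [-0.58247411 -0.85562829 -0.11387484] [-1.97521997e-01  1.95834569e-01  1.89833148e+00 -1.62158412e-05
  1.04848473e+00 -2.26500220e-01] 0.007811171937279379
```

View pics/w3.png

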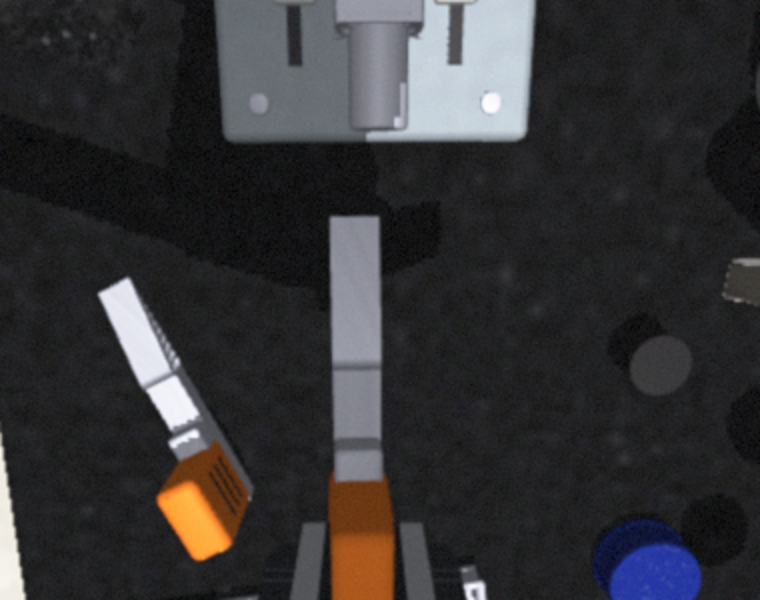

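The close view shows the held wedge's tip at crop (355,216), the shaft end at about (379,128) and the clip's near edge around y=25. The wedge has to move sideways to line up with the shaft, and I compute by how much now.

```bash
python3 - <<'E'
from h import *
from scipy.spatial.transform import Rotation as Ro
d=np.load("w3.npz");im=d["im"];c={k:d[k] for k in("mtx","R","t")}
Rt=Ro.from_euler("xyz",d["rot"]).as_matrix(); g=cv2.GaussianBlur(cv2.cvtColor(im,cv2.COLOR_RGB2GRAY),(1,5),0).astype(int)
tl=lambda u,v,z:(Rt.T@(ray("wrist",(u,v),z,c)-d["p"])).round(2)
zt=d["p"][2]-14+2
for r0 in (110,120,135,150,165):
    gr=abs(np.diff(g[r0,250:310])); k=np.sort(np.argsort(gr)[-4:]); print("nose",r0,k+250.5,gr[k])
for r0 in (20,25,30,35,40,45,50,55,58):
    gr=np.diff(g[r0,265:315]); k=np.sort(np.argsort(abs(gr))[-6:]); print("shaft",r0,k+265.5,gr[k])
print("col",g[0:75,289].tolist()); print("tipcol",g[100:114,278].tolist())
print("tip",tl(277.5,108,zt),"expect 76,0,12"); print("plate corners",tl(100+225/2,141/2,10),tl(100+526/2,141/2,10))
print("shaft end",tl(289,64,95),tl(289,64,100),"clip near",tl(289,12.5,104))
print("holes",tl(229.5,51.5,10),tl(345,51,10))
E
```

```text
nose 110 [263.5 264.5 288.5 289.5] [33 65 45 59]
nose 120 [263.5 264.5 288.5 289.5] [28 74 42 59]
nose 135 [264.5 288.5 289.5 290.5] [74 35 53 42]
nose 150 [264.5 265.5 289.5 290.5] [54 55 52 48]
nose 165 [264.5 265.5 289.5 290.5] [27 64 50 54]
shaft 20 [273.5 274.5 275.5 276.5 303.5 304.5] [-13   8   7   8  64  37]
shaft 25 [273.5 275.5 284.5 301.5 303.5 304.5] [-17   9   8 -10  79  33]
shaft 30 [273.5 275.5 276.5 280.5 303.5 304.5] [-17  10   7   8  77  33]
shaft 35 [273.5 275.5 279.5 297.5 303.5 304.5] [-15  11   7  -8  71  31]
shaft 40 [273.5 275.5 301.5 302.5 303.5 304.5] [-16  11 -10  13  60  26]
shaft 45 [273.5 299.5 301.5 302.5 303.5 304.5] [-19  42 -17 -22  46  27]
shaft 50 [273.5 299.5 301.5 302.5 303.5 304.5] [-13  42 -20 -20  46  27]
shaft 55 [273.5 299.5 301.5 302.5 303.5 304.5] [-13  42 -21 -15  47  25]
shaft 58 [273.5 296.5 299.5 301.5 303.5 304.5] [-16  26  12 -21  42  23]
col [153, 153, 154, 154, 153, 152, 152, 152, 152, 147, 137, 134, 139, 146, 148, 148, 147, 147, 146, 146, 146, 146, 147, 148, 148, 147, 147, 147, 147, 147, 148, 149, 149, 149, 147, 147, 147, 147, 147, 148, 149, 149, 150, 149, 149, 149, 149, 149, 150, 150, 150, 150, 150, 150, 150, 150, 150, 150, 151, 151, 150, 146, 133, 113, 108, 130, 161, 174, 166, 142, 104, 64, 38, 28, 27]
tipcol [20, 21, 23, 23, 21, 19, 27, 55, 94, 125, 138, 141, 142, 141]
tip [74.31 -1.23 12.02] expect 76,0,12
plate corners [ 99.32 -62.83 179.61] [ 99.21  75.96 179.46]
shaft end [99.4   5.95 94.54] [99.09  5.85 89.54] clip near [129.19   5.55  85.54]
holes [115.35 -46.36 179.59] [115.67  58.4  179.49]
```

Call:
drive_tool:
  plan:
    - {"x": 0.3,"y": 0.06,"z": 0,"ax": 0,"ay": 0,"az": 0.12,"hand": 5}
    - {"x": 0.6,"y": 0.13,"z": 0,"ax": 0,"ay": 0,"az": 0.12,"hand": 5}
    - {"x": 0.86,"y": 0.13,"z": 0.1,"ax": 0,"ay": 0,"az": 0.12,"hand": 5}
    - {"x": 0.86,"y": 0.13,"z": 0.5,"ax": 0,"ay": 0,"az": 0.12,"hand": 5}
    - {"x": 0.86,"y": 0.13,"z": 0.9,"ax": 0,"ay": 0,"az": 0.12,"hand": 5}
    - {"x": 0.86,"y": 0.13,"z": 1.2,"ax": 0,"ay": 0,"az": 0.12,"hand": 5}
    - {"x": 0.86,"y": 0.13,"z": 1.3,"ax": 0,"ay": 0,"az": 0.12,"hand": 5}
    - {"x": 0.86,"y": 0.13,"z": 1.3,"ax": 0,"ay": 0,"az": 0.12,"hand": 5}

```text
clock: 6.0
eef_pos: [504.3, -55.1, 124.4]
tcp_rot: [-3.14, -0.0, 1.589]
contact_force: [0.5, 0.2, -0.3]
opening: 0.158
grasp_force: 58.7
```

```bash
python3 - <<'E'
from h import *
imaging.grab_frame("wrist");imaging.grab_frame("wrist")
s=monitor.sense();print(s["clock"],s["eef_pos"],s["tcp_rot"],s["contact_force"],s["wrist_torque"],abs(s["qvel"]).max());c=imaging.camera_info("wrist")
im=imaging.grab_frame("wrist")
np.savez("w4.npz",im=im,**{k:np.array(c[k]) for k in c},p=s["eef_pos"],rot=s["tcp_rot"])
cv2.imwrite("pics/w4.png",cv2.resize(im[0:240,180:400],None,fx=2.5,fy=2.5)[:,:,::-1])
E
```

```text
6.1 [505.29174816 -55.27487389 125.58293069] [3.14099473e+00 7.83796349e-05 1.58864485e+00] [ 0.60419024 -0.10921456 -1.50607106] [-0.06231178  0.03453461  0.00339558] 0.00821602812088483
```

View pics/w4.png

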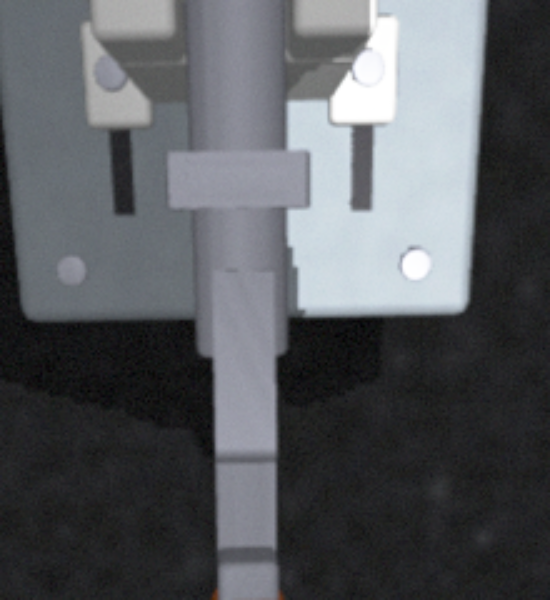

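The close view shows the tip at crop (244,270), centred about 1 mm to the right of the shaft and clip (about 239), and 12 mm short of the clip's near edge at y=208. The arm shifts 1 mm and goes down.

Call:
drive_tool:
  plan:
    - {"x": 0,"y": -0.02,"z": 0.05,"ax": 0,"ay": 0,"az": 0,"hand": 5}
    - {"x": 0,"y": -0.02,"z": 0.1,"ax": 0,"ay": 0,"az": 0,"hand": 5}
    - {"x": 0,"y": -0.02,"z": 0.14,"ax": 0,"ay": 0,"az": 0,"hand": 5}
    - {"x": 0,"y": -0.02,"z": 0.16,"ax": 0,"ay": 0,"az": 0,"hand": 5}
    - {"x": 0,"y": -0.02,"z": 0.16,"ax": 0,"ay": 0,"az": 0,"hand": 5}
    - {"x": 0,"y": -0.02,"z": 0.16,"ax": 0,"ay": 0,"az": 0,"hand": 5}
    - {"x": 0,"y": -0.02,"z": 0.16,"ax": 0,"ay": 0,"az": 0,"hand": 5}

```text
clock: 6.85
eef_pos: [504.9, -55.6, 118.1]
tcp_rot: [3.14, 0.0, 1.589]
contact_force: [-0.7, -1.4, 7.7]
opening: 0.158
grasp_force: 60.0
```

Call:
drive_tool:
  plan:
    - {"x": 0,"y": 0,"z": 0,"ax": 0,"ay": 0,"az": 0,"hand": 5}
    - {"x": 0,"y": 0,"z": 0,"ax": 0,"ay": 0,"az": 0,"hand": 5}

```text
clock: 7.05
eef_pos: [504.9, -55.6, 118.1]
tcp_rot: [3.14, 0.0, 1.589]
contact_force: [-0.7, -2.1, 7.9]
opening: 0.16
grasp_force: 60.0
```

```bash
python3 - <<'E'
from h import *
for i in range(3):
    s=monitor.sense();print(s["clock"],s["eef_pos"],s["tcp_rot"],s["contact_force"],s["wrist_torque"]);im=imaging.grab_frame("wrist")
g=cv2.cvtColor(im,cv2.COLOR_RGB2GRAY);print(g[100:115,277].tolist(),g[60:90,277].tolist())
for r0 in (70,90,112,120,135): print(r0,g[r0,240:312].tolist())
E
```

```text
7.05 [504.91120869 -55.56175337 118.10480575] [3.13950450e+00 3.46194302e-04 1.58861695e+00] [-0.71393061 -2.06175108  7.88235194] [ 1.52000525e-01  1.73115197e-01 -5.13647265e-05]
7.1 [504.86081564 -55.56949378 118.09989356] [3.13954278e+00 3.12326969e-04 1.58856822e+00] [-0.80071169 -1.22849285  7.73150333] [0.2067383 0.2053212 0.0387639]
7.15 [504.8437377  -55.56965706 118.08257166] [3.13959067e+00 3.21487768e-04 1.58854308e+00] [-0.95945519 -1.58752882  7.88801777] [0.20982867 0.1427655  0.00676071]
[144, 138, 131, 129, 142, 147, 145, 147, 149, 147, 148, 151, 148, 150, 151] [157, 153, 152, 151, 153, 155, 156, 156, 156, 156, 155, 153, 154, 152, 151, 152, 152, 151, 153, 152, 154, 153, 148, 143, 141, 141, 145, 142, 145, 144]
70 [111, 107, 107, 108, 106, 104, 118, 146, 150, 153, 150, 148, 153, 150, 144, 151, 154, 152, 153, 153, 153, 156, 155, 152, 154, 152, 153, 157, 156, 152, 153, 155, 153, 153, 153, 157, 152, 155, 151, 155, 157, 156, 153, 155, 155, 157, 156, 154, 151, 154, 153, 155, 155, 155, 153, 153, 153, 151, 157, 152, 155, 155, 156, 150, 135, 151, 197, 215, 215, 212, 214, 212]

[... 710 characters left out ...]
 216, 216]
120 [112, 108, 108, 109, 112, 111, 109, 112, 110, 112, 111, 112, 106, 112, 112, 108, 108, 102, 92, 100, 110, 112, 114, 115, 124, 125, 136, 146, 150, 153, 150, 149, 151, 153, 149, 152, 154, 152, 155, 151, 152, 150, 146, 151, 147, 152, 157, 154, 149, 152, 153, 150, 128, 108, 98, 89, 101, 112, 108, 113, 190, 217, 217, 218, 216, 215, 214, 217, 214, 214, 216, 215]
135 [17, 19, 21, 17, 18, 13, 16, 15, 17, 10, 16, 24, 17, 21, 19, 10, 17, 26, 65, 95, 104, 110, 115, 117, 117, 122, 129, 146, 155, 156, 157, 156, 157, 157, 154, 155, 158, 153, 152, 153, 152, 154, 154, 153, 153, 155, 152, 154, 150, 150, 150, 150, 126, 106, 101, 91, 54, 23, 21, 28, 20, 26, 19, 18, 19, 17, 12, 24, 16, 19, 16, 22]
```

A steady 7.8 N upward force means the wedge is already resting on the shaft, so I ease off by 0.25 mm.

Call:
drive_tool:
  plan:
    - {"x": 0,"y": 0,"z": -0.005,"ax": 0,"ay": 0,"az": 0,"hand": 5}
    - {"x": 0,"y": 0,"z": -0.005,"ax": 0,"ay": 0,"az": 0,"hand": 5}
    - {"x": 0,"y": 0,"z": -0.005,"ax": 0,"ay": 0,"az": 0,"hand": 5}
    - {"x": 0,"y": 0,"z": -0.005,"ax": 0,"ay": 0,"az": 0,"hand": 5}
    - {"x": 0,"y": 0,"z": -0.005,"ax": 0,"ay": 0,"az": 0,"hand": 5}

```text
clock: 7.7
eef_pos: [504.9, -55.5, 118.3]
tcp_rot: [3.14, 0.0, 1.589]
contact_force: [-1.1, -1.3, 6.8]
opening: 0.161
grasp_force: 59.8
```

```bash
python3 - <<'E'
from h import *
s=monitor.sense();print(s["eef_pos"],s["tcp_rot"],s["contact_force"],s["wrist_torque"],s["qvel"])
im=imaging.grab_frame("wrist");cv2.imwrite("pics/w5.png",cv2.resize(im[20:260,200:360],None,fx=2.5,fy=2.5)[:,:,::-1])
E
```

```text
[504.86385708 -55.49037042 118.25405218] [3.13956908e+00 2.15864918e-04 1.58853273e+00] [-1.08441437 -1.29692043  6.78916974] [0.23475555 0.10879984 0.08249598] [ 0.00024677 -0.0006836  -0.00013685 -0.00081169 -0.00048717 -0.00111072]
```

Call:
drive_tool:
  plan:
    - {"x": 0,"y": 0,"z": -0.008,"ax": 0,"ay": 0,"az": 0,"hand": 5}
    - {"x": 0,"y": 0,"z": -0.016,"ax": 0,"ay": 0,"az": 0,"hand": 5}
    - {"x": 0,"y": 0,"z": -0.016,"ax": 0,"ay": 0,"az": 0,"hand": 5}
    - {"x": 0,"y": 0,"z": -0.016,"ax": 0,"ay": 0,"az": 0,"hand": 5}
    - {"x": 0,"y": 0,"z": -0.016,"ax": 0,"ay": 0,"az": 0,"hand": 5}

```text
clock: 8.25
eef_pos: [504.5, -55.4, 118.5]
tcp_rot: [3.14, 0.0, 1.589]
contact_force: [1.6, -0.1, 5.5]
opening: 0.156
grasp_force: 59.6
```

View pics/w5.png

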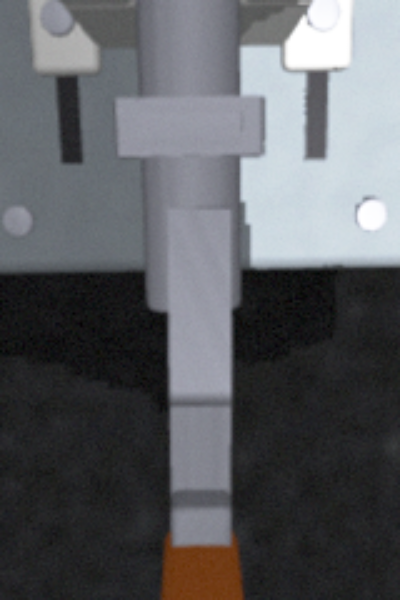

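The view shows the tip at crop (199,208) and the clip centre at (190,127), so the nose is still about 1.5 mm right of centre. I lift 2 mm and shift, then check whether the wedge pitched in the grip.

Call:
drive_tool:
  plan:
    - {"x": 0,"y": 0,"z": -0.03,"ax": 0,"ay": 0,"az": 0,"hand": 5}
    - {"x": 0,"y": -0.01,"z": -0.06,"ax": 0,"ay": 0,"az": 0,"hand": 5}
    - {"x": 0,"y": -0.024,"z": -0.06,"ax": 0,"ay": 0,"az": 0,"hand": 5}
    - {"x": 0,"y": -0.024,"z": -0.06,"ax": 0,"ay": 0,"az": 0,"hand": 5}
    - {"x": 0,"y": -0.024,"z": -0.06,"ax": 0,"ay": 0,"az": 0,"hand": 5}

```text
clock: 8.75
eef_pos: [502.4, -55.3, 120.9]
tcp_rot: [-3.141, -0.0, 1.589]
contact_force: [0.3, 0.3, -1.8]
opening: 0.159
grasp_force: 58.8
```

```bash
cat > m.py <<'E'
from h import *
def rep(im):
    g=cv2.GaussianBlur(cv2.cvtColor(im,cv2.COLOR_RGB2GRAY),(9,1),0).astype(int)
    print("tip",g[98:113,277].tolist(),"crest",g[174:190,278].tolist(),"stop",g[210:242,279].tolist())
    g=cv2.GaussianBlur(cv2.cvtColor(im,cv2.COLOR_RGB2GRAY),(1,5),0).astype(int)
    for r0 in (62,72,76,90,95,115,145,165): print(r0,"edges",[(i+235,int(v)) for i,v in enumerate(np.diff(g[r0,235:325])) if abs(v)>11])
E
python3 - <<'E'
from m import *
rep(np.load("w4.npz")["im"])
s=monitor.sense();print(s["clock"],s["eef_pos"],s["tcp_rot"],s["contact_force"],s["wrist_torque"]);c=imaging.camera_info("wrist")
im=imaging.grab_frame("wrist");rep(im)
np.savez("w6.npz",im=im,**{k:np.array(c[k]) for k in c},p=s["eef_pos"],rot=s["tcp_rot"])
E
```

```text
tip [142, 141, 141, 142, 142, 142, 142, 141, 141, 141, 140, 142, 142, 142, 143] crest [158, 159, 159, 159, 160, 155, 142, 128, 112, 98, 96, 122, 138, 139, 138, 138] stop [136, 134, 135, 136, 135, 134, 136, 136, 118, 87, 84, 85, 86, 86, 94, 115, 132, 137, 140, 138, 138, 140, 139, 137, 137, 138, 138, 137, 136, 129, 102, 69]
62 edges [(246, 24), (247, 14), (301, -19), (303, 57), (304, 23), (319, -41), (320, -62), (321, -20)]
72 edges [(246, 33), (247, 19), (301, -19), (303, 63), (304, 27), (319, -48), (320, -56), (321, -15)]
76 edges [(246, 30), (247, 20), (301, -22), (303, 62), (304, 26), (319, -49), (320, -55), (321, -13)]
90 edges [(293, 39), (294, 59), (295, 21)]
95 edges [(256, -12), (293, 25), (294, 73), (295, 26)]
115 edges [(288, -13), (289, -14), (294, 15), (298, 71), (299, 30)]
145 edges [(263, 17), (264, 69), (265, 40), (288, -19), (289, -52), (290, -51)]
165 edges [(264, 39), (265, 75), (266, 24), (289, -52), (290, -62)]
8.75 [502.42667952 -55.30810593 120.91769631] [-3.14102385e+00 -5.22958556e-05  1.58879654e+00] [ 0.26153581  0.26874629 -1.82989293] [ 0.00285902 -0.035156
[... 270 characters left out ...]
 138, 137, 136, 137, 134, 135, 137, 135, 136, 137, 116, 74, 66, 69]
62 edges [(235, 49), (236, 16), (251, 30), (252, 16), (308, -18), (310, 55), (311, 21)]
72 edges [(235, 28), (236, 32), (251, 21), (252, 23), (308, -17), (309, 23), (310, 45), (311, 17), (323, -19)]
76 edges [(235, 19), (236, 39), (237, 14), (251, 17), (252, 25), (308, -17), (309, 29), (310, 42), (311, 12), (323, -15)]
90 edges [(299, 18), (300, 75), (301, 24)]
95 edges [(263, 13), (299, 19), (300, 75), (301, 26)]
115 edges [(266, 18), (267, 15), (300, 83), (301, 30)]
145 edges [(266, 51), (267, 57), (268, 19), (291, -46), (292, -56), (293, -21)]
165 edges [(266, 41), (267, 76), (268, 24), (291, -44), (292, -61), (293, -23)]
```

Call:
drive_tool:
  plan:
    - {"x": 0,"y": 0.016,"z": 0,"ax": 0,"ay": 0,"az": 0,"hand": 5}
    - {"x": 0,"y": 0.016,"z": 0,"ax": 0,"ay": 0,"az": 0,"hand": 5}
    - {"x": 0,"y": 0.016,"z": 0.01,"ax": 0,"ay": 0,"az": 0,"hand": 5}
    - {"x": 0,"y": 0.016,"z": 0.02,"ax": 0,"ay": 0,"az": 0,"hand": 5}
    - {"x": 0,"y": 0.016,"z": 0.03,"ax": 0,"ay": 0,"az": 0,"hand": 5}
    - {"x": 0,"y": 0.016,"z": 0.03,"ax": 0,"ay": 0,"az": 0,"hand": 5}
    - {"x": 0,"y": 0.016,"z": 0.03,"ax": 0,"ay": 0,"az": 0,"hand": 5}

```text
clock: 9.5
eef_pos: [503.5, -55.3, 119.6]
tcp_rot: [-3.142, -0.0, 1.589]
contact_force: [0.5, -0.3, -0.4]
opening: 0.153
grasp_force: 58.8
```

```bash
python3 - <<'E'
from m import *
s=monitor.sense();print(s["clock"],s["eef_pos"],s["tcp_rot"],s["contact_force"],s["wrist_torque"]);c=imaging.camera_info("wrist")
im=imaging.grab_frame("wrist");rep(im)
E
```

```text
9.5 [503.53407249 -55.31094861 119.63973865] [-3.14155794e+00 -1.72674431e-05  1.58877347e+00] [ 0.47566968 -0.33652035 -0.39496521] [3.30474008e-02 7.53184365e-05 8.07768320e-03]
tip [143, 142, 141, 141, 142, 141, 142, 144, 144, 145, 146, 145, 146, 146, 148] crest [162, 162, 163, 156, 143, 128, 116, 100, 97, 121, 136, 137, 136, 136, 134, 136] stop [134, 135, 134, 135, 136, 136, 117, 88, 87, 89, 88, 89, 93, 110, 127, 135, 138, 138, 138, 137, 136, 135, 136, 135, 136, 136, 137, 133, 117, 74, 67, 67]
62 edges [(248, 23), (249, 24), (306, -16), (307, 31), (308, 43), (309, 13), (323, -62)]
72 edges [(235, 16), (249, 28), (250, 12), (306, -16), (307, 35), (308, 41), (322, -33), (323, -57)]
76 edges [(235, 15), (249, 30), (250, 19), (306, -14), (307, 34), (308, 38), (309, 13), (322, -28), (323, -57)]
90 edges [(258, -14), (260, 13), (297, 37), (298, 60), (299, 19)]
95 edges [(297, 40), (298, 61), (299, 21)]
115 edges [(266, 17), (291, -13), (292, -15), (298, 53), (299, 54), (300, 14)]
145 edges [(266, 41), (267, 50), (268, 18), (291, -45), (292, -56), (293, -21)]
165 edges [(266, 45), (267, 72), (268, 26), (291, -46), (292, -61), (293, -20)]
```

Call:
drive_tool:
  plan:
    - {"x": 0,"y": 0,"z": 0.01,"ax": 0,"ay": 0,"az": 0,"hand": 5}
    - {"x": 0,"y": 0,"z": 0.02,"ax": 0,"ay": 0,"az": 0,"hand": 5}
    - {"x": 0,"y": 0,"z": 0.02,"ax": 0,"ay": 0,"az": 0,"hand": 5}
    - {"x": 0,"y": 0,"z": 0.02,"ax": 0,"ay": 0,"az": 0,"hand": 5}

```text
clock: 9.95
eef_pos: [503.8, -55.4, 118.9]
tcp_rot: [3.141, 0.0, 1.589]
contact_force: [-0.4, -2.0, 3.8]
opening: 0.156
grasp_force: 59.3
```

Call:
drive_tool:
  plan:
    - {"x": 0,"y": 0,"z": 0,"ax": 0,"ay": 0,"az": 0,"hand": 5}
    - {"x": 0,"y": 0,"z": 0,"ax": 0,"ay": 0,"az": 0,"hand": 5}
    - {"x": 0,"y": 0,"z": 0,"ax": 0,"ay": 0,"az": 0,"hand": 5}
    - {"x": 0.04,"y": 0,"z": 0,"ax": 0,"ay": 0,"az": 0,"hand": 5}
    - {"x": 0.08,"y": 0,"z": 0,"ax": 0,"ay": 0,"az": 0,"hand": 5}
    - {"x": 0.12,"y": -0.001,"z": 0,"ax": 0,"ay": 0,"az": 0,"hand": 5}
    - {"x": 0.16,"y": -0.002,"z": 0,"ax": 0,"ay": 0,"az": 0,"hand": 5}
    - {"x": 0.16,"y": -0.002,"z": 0,"ax": 0,"ay": 0,"az": 0,"hand": 5}

```text
clock: 10.75
eef_pos: [503.8, -46.9, 118.9]
tcp_rot: [3.141, -0.0, 1.589]
contact_force: [0.1, 0.1, 5.5]
opening: 0.156
grasp_force: 59.6
```

```bash
python3 - <<'E'
from m import *
s=monitor.sense();print(s["clock"],s["eef_pos"],s["tcp_rot"],s["contact_force"],s["wrist_torque"]);c=imaging.camera_info("wrist")
im=imaging.grab_frame("wrist");rep(im)
cv2.imwrite("pics/w7.png",cv2.resize(im[20:260,180:380],None,fx=2.5,fy=2.5)[:,:,::-1])
E
```

```text
10.75 [503.75614275 -46.88393516 118.94181744] [ 3.14061518e+00 -3.30927734e-04  1.58865331e+00] [0.068333   0.12339703 5.5092503 ] [ 0.18538272 -0.04326709 -0.12663717]
tip [149, 151, 150, 148, 141, 142, 146, 146, 145, 147, 148, 146, 148, 147, 150] crest [162, 163, 161, 152, 138, 123, 108, 94, 110, 135, 136, 136, 135, 135, 135, 133] stop [134, 134, 134, 135, 134, 125, 104, 88, 88, 88, 89, 90, 95, 116, 131, 136, 138, 138, 137, 136, 137, 136, 135, 136, 136, 135, 136, 128, 105, 73, 69, 70]
62 edges [(240, -15), (256, -14), (258, 12), (296, 39), (297, 59), (298, 23), (313, -22), (322, -19), (323, -20)]
72 edges [(256, -12), (296, 39), (297, 60), (298, 20), (321, -16), (322, -59), (323, -47)]
76 edges [(259, 12), (296, 35), (297, 62), (298, 20), (321, -17), (322, -59), (323, -42)]
90 edges [(235, 14), (248, 28), (249, 20), (304, -12), (305, -21), (306, 49), (307, 41), (321, -19), (322, -59), (323, -37)]
95 edges [(235, 16), (248, 17), (249, 25), (304, -14), (305, -19), (306, 67), (307, 29), (321, -31), (322, -42), (323, -20)]
115 edges [(258, -13), (260, 12), (266, 16), (291, -17), (292, -16), (297, 18), (298, 65), (299, 26)]
145 edges [(259, 39), (260, 27), (261, 18), (266, 17), (267, 16), (291, -20), (292, -17), (296, -19), (297, -35), (298, -20)]
165 edges [(266, 59), (267, 59), (268, 20), (291, -33), (292, -56), (293, -37)]
```

Call:
drive_tool:
  plan:
    - {"x": 0,"y": 0,"z": -0.008,"ax": 0,"ay": 0,"az": -0.1,"hand": 5}
    - {"x": 0.02,"y": 0,"z": -0.008,"ax": 0,"ay": 0,"az": -0.1,"hand": 5}
    - {"x": 0.05,"y": -0.001,"z": -0.008,"ax": 0,"ay": 0,"az": -0.1,"hand": 5}
    - {"x": 0.08,"y": -0.001,"z": -0.008,"ax": 0,"ay": 0,"az": -0.1,"hand": 5}
    - {"x": 0.11,"y": -0.001,"z": -0.008,"ax": 0,"ay": 0,"az": -0.1,"hand": 5}
    - {"x": 0.14,"y": -0.002,"z": -0.008,"ax": 0,"ay": 0,"az": -0.1,"hand": 5}
    - {"x": 0.16,"y": -0.002,"z": -0.008,"ax": 0,"ay": 0,"az": -0.1,"hand": 5}
    - {"x": 0.16,"y": -0.002,"z": -0.008,"ax": 0,"ay": 0,"az": -0.1,"hand": 5}

```text
clock: 11.6
eef_pos: [503.5, -39.7, 119.5]
tcp_rot: [3.141, 0.001, 1.599]
contact_force: [-0.3, -3.4, 7.6]
opening: 0.157
grasp_force: 59.8
```

```bash
python3 - <<'E'
from m import *
s=monitor.sense();print(s["clock"],s["eef_pos"],s["tcp_rot"],s["contact_force"],s["wrist_torque"]);c=imaging.camera_info("wrist")
im=imaging.grab_frame("wrist");rep(im)
cv2.imwrite("pics/w7.png",cv2.resize(im[20:260,180:380],None,fx=2.5,fy=2.5)[:,:,::-1])
E
```

```text
11.6 [503.47944646 -39.66054226 119.45865523] [3.14071692e+00 8.41122876e-04 1.59945370e+00] [-0.27407271 -3.41267252  7.59675985] [-0.45303568 -0.04662325 -0.00365319]
tip [152, 152, 153, 154, 155, 155, 153, 145, 145, 145, 146, 146, 147, 148, 147] crest [163, 162, 163, 156, 140, 125, 111, 95, 103, 126, 135, 136, 135, 136, 134, 135] stop [134, 134, 135, 135, 134, 130, 109, 89, 88, 88, 87, 88, 95, 112, 129, 135, 139, 138, 137, 136, 137, 135, 136, 137, 135, 136, 136, 135, 114, 73, 68, 69]
62 edges [(239, -14), (240, -20), (241, -17), (242, -12), (297, -12), (299, 22), (300, 12), (315, 25), (316, 28), (317, 47), (318, 21)]
72 edges [(242, -18), (243, -19), (298, 36), (299, 61), (300, 21), (314, -34), (315, 26), (316, 30)]
76 edges [(235, 28), (259, -13), (298, 39), (299, 60), (300, 20), (323, -52)]
90 edges [(235, 45), (236, 20), (250, 18), (251, 24), (306, -17), (307, -20), (308, 66), (309, 32), (322, -30), (323, -57)]
95 edges [(235, 39), (236, 27), (251, 28), (252, 15), (306, -17), (308, 60), (309, 26), (322, -30), (323, -55)]
115 edges [(266, 19), (267, 13), (291, -12), (292, -15), (298, 20), (299, 80), (300, 30)]
145 edges [(260, -12), (266, 16), (267, 18), (291, -15), (292, -18)]
165 edges [(260, 15), (261, 40), (262, 26), (266, 17), (267, 21), (291, -17), (292, -22), (297, -25), (298, -30), (299, -19)]
```

View pics/w7.png

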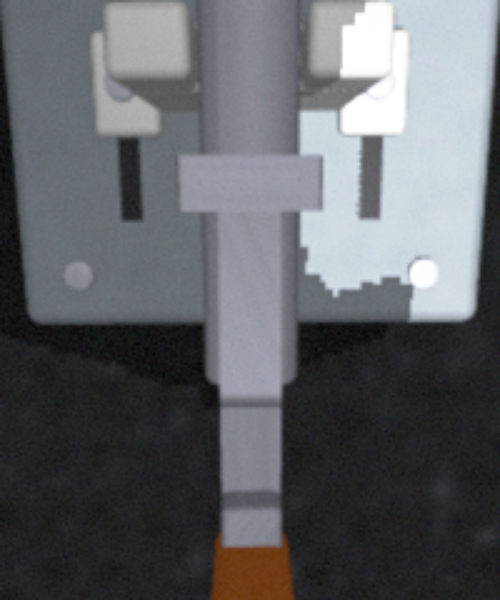

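The tip is at the clip's near edge at crop (250,212), with wedge (218–281) and clip (178–322) centred to within half a pixel. The push reads 3.4 N. I take off some vertical load before going on.

Call:
drive_tool:
  plan:
    - {"x": 0,"y": 0,"z": -0.008,"ax": 0,"ay": 0,"az": 0,"hand": 5}
    - {"x": 0,"y": 0,"z": -0.016,"ax": 0,"ay": 0,"az": 0,"hand": 5}
    - {"x": 0,"y": 0,"z": -0.016,"ax": 0,"ay": 0,"az": 0,"hand": 5}

```text
clock: 11.95
eef_pos: [503.2, -39.4, 119.8]
tcp_rot: [3.141, 0.0, 1.599]
contact_force: [1.7, -2.6, 2.4]
opening: 0.155
grasp_force: 59.2
```

Call:
drive_tool:
  plan:
    - {"x": 0.03,"y": 0,"z": 0,"ax": 0,"ay": 0,"az": 0,"hand": 5}
    - {"x": 0.06,"y": 0,"z": 0,"ax": 0,"ay": 0,"az": 0,"hand": 5}
    - {"x": 0.09,"y": 0,"z": 0,"ax": 0,"ay": 0,"az": 0,"hand": 5}
    - {"x": 0.12,"y": 0,"z": 0,"ax": 0,"ay": 0,"az": 0,"hand": 5}
    - {"x": 0.15,"y": 0,"z": 0,"ax": 0,"ay": 0,"az": 0,"hand": 5}

```text
clock: 12.45
eef_pos: [502.8, -31.8, 120.0]
tcp_rot: [-3.142, 0.0, 1.599]
contact_force: [0.5, -5.7, 5.5]
opening: 0.158
grasp_force: 59.7
```

Call:
drive_tool:
  plan:
    - {"x": 0.03,"y": 0,"z": -0.006,"ax": 0,"ay": 0,"az": 0,"hand": 5}
    - {"x": 0.06,"y": 0,"z": -0.006,"ax": 0,"ay": 0,"az": 0,"hand": 5}
    - {"x": 0.09,"y": 0,"z": -0.006,"ax": 0,"ay": 0,"az": 0,"hand": 5}
    - {"x": 0.12,"y": 0,"z": -0.006,"ax": 0,"ay": 0,"az": 0,"hand": 5}
    - {"x": 0.15,"y": 0,"z": -0.006,"ax": 0,"ay": 0,"az": 0,"hand": 5}

```text
clock: 12.95
eef_pos: [502.8, -25.3, 120.5]
tcp_rot: [3.141, 0.002, 1.6]
contact_force: [-0.3, -14.5, 8.0]
opening: 0.159
grasp_force: 60.0
```

```bash
python3 - <<'E'
from m import *
s=monitor.sense();print(s["clock"],s["eef_pos"],s["tcp_rot"],s["contact_force"],s["wrist_torque"]);c=imaging.camera_info("wrist")
im=imaging.grab_frame("wrist");rep(im)
cv2.imwrite("pics/w8.png",cv2.resize(im[20:260,180:380],None,fx=2.5,fy=2.5)[:,:,::-1])
E
```

```text
12.95 [502.83258961 -25.33398228 120.46886874] [3.14123869e+00 2.22023281e-03 1.60043269e+00] [ -0.33591954 -14.52594912   7.97769072] [-2.48847262  0.10557189  0.09602416]
tip [157, 155, 152, 153, 152, 154, 155, 155, 153, 147, 145, 144, 145, 144, 144] crest [161, 161, 163, 159, 149, 136, 122, 106, 91, 110, 135, 138, 137, 137, 136, 138] stop [136, 135, 134, 134, 135, 136, 127, 102, 87, 88, 86, 87, 90, 99, 119, 132, 138, 137, 138, 138, 137, 136, 136, 136, 136, 137, 137, 136, 125, 94, 69, 70]
62 edges [(253, -12), (254, -16), (255, -18), (256, -26), (258, 17), (259, -12), (260, -14), (261, 12), (299, 25), (301, -17), (302, 18), (303, 25), (304, 17), (305, 17), (311, 46), (312, 24)]
72 edges [(255, -20), (256, -28), (257, -14), (261, 13), (302, 25), (303, 24), (304, 17), (310, 19), (311, 63)]
76 edges [(255, -18), (256, -29), (257, -18), (302, 27), (303, 24), (304, 15), (310, 17), (311, 66)]
90 edges [(243, -14), (244, -29), (245, -18), (251, 35), (252, 22), (307, -19), (308, 36), (309, 39), (313, -37), (314, -13), (315, 65), (316, 23)]
95 edges [(244, -13), (250, -12), (251, 34), (252, 19), (308, 37), (309, 35), (314, -16), (315, 22), (316, 15)]
115 edges [(236, 20), (237, 43), (238, 12), (260, -17), (266, 23), (292, -13), (299, 19), (300, 76), (301, 30), (322, -46), (323, -46)]
145 edges [(266, 19), (267, 17), (291, -17), (292, -15), (297, -12)]
165 edges [(263, 14), (266, 15), (267, 19), (291, -21), (292, -21)]
```

View pics/w8.png

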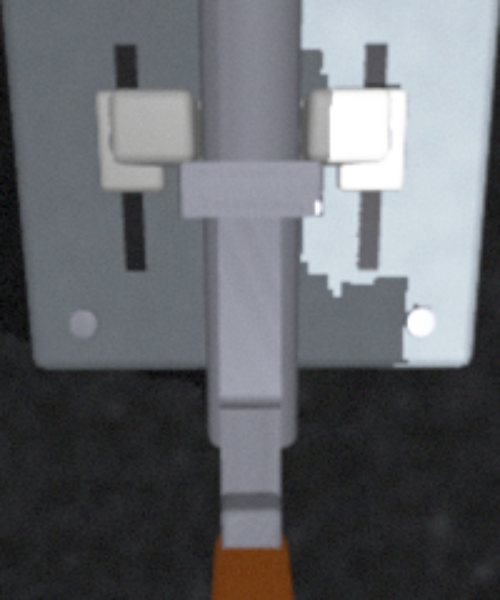

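The clip now stands against the bearing at crop y≈162 with its near edge at y≈216, and the nose tip is still at that edge. The push rose to 14.5 N with no entry, so the nose is probably pitched slightly up in the grip and butting the arch. I back off, lift, tilt the nose down and rest it again.

Call:
drive_tool:
  plan:
    - {"x": -0.04,"y": 0,"z": 0,"ax": 0,"ay": 0,"az": 0,"hand": 5}
    - {"x": -0.1,"y": 0,"z": -0.04,"ax": 0,"ay": 0,"az": 0,"hand": 5}
    - {"x": -0.12,"y": 0,"z": -0.1,"ax": 0,"ay": -0.1,"az": 0,"hand": 5}
    - {"x": -0.12,"y": 0,"z": -0.1,"ax": 0,"ay": -0.3,"az": 0,"hand": 5}
    - {"x": -0.12,"y": 0,"z": -0.1,"ax": 0,"ay": -0.5,"az": 0,"hand": 5}
    - {"x": -0.12,"y": 0,"z": -0.1,"ax": 0,"ay": -0.5,"az": 0,"hand": 5}
    - {"x": -0.12,"y": 0,"z": -0.1,"ax": 0,"ay": -0.5,"az": 0,"hand": 5}

```text
clock: 13.7
eef_pos: [502.5, -29.9, 125.0]
tcp_rot: [-3.141, 0.052, 1.6]
contact_force: [0.4, 1.0, -0.8]
opening: 0.157
grasp_force: 58.8
```

```bash
python3 - <<'E'
from m import *
F=[];
for i in range(5):
    s=monitor.sense();F.append(np.r_[s["contact_force"],s["wrist_torque"]]);im=imaging.grab_frame("wrist")
print(s["clock"],s["eef_pos"],s["tcp_rot"],np.mean(F,0).round(2))
for n in ("w4.npz",None):
    g=cv2.GaussianBlur(cv2.cvtColor(im if n is None else np.load(n)["im"],cv2.COLOR_RGB2GRAY),(1,7),0).astype(float)
    print("crest",g[174:190,279].astype(int).tolist())
    W=[]
    for r0 in list(range(125,176,5))+[190,195,200,205,229,232]:
        d=np.diff(g[r0,255:305]); 
        a=np.clip(d[:20],8,None)-8; b=np.clip(-d[28:],8,None)-8
        W.append((r0,round((a@np.arange(20))/(a.sum()+1e-9),2),round((b@np.arange(28,49))/(b.sum()+1e-9),2)))
    print([(r,round(b-a,2)) for r,a,b in W])
E
```

```text
13.9 [502.74557236 -30.39952332 125.11084662] [-3.14144856  0.05206887  1.59897004] [-0.01  0.21 -0.55  0.03  0.02 -0.01]
crest [159, 159, 159, 158, 155, 149, 139, 127, 115, 109, 110, 118, 127, 133, 136, 136]
[(125, np.float64(27.89)), (130, np.float64(34.38)), (135, np.float64(33.92)), (140, np.float64(31.91)), (145, np.float64(25.08)), (150, np.float64(24.71)), (155, np.float64(25.05)), (160, np.float64(24.94)), (165, np.float64(24.71)), (170, np.float64(24.87)), (175, np.float64(24.9)), (190, np.float64(24.25)), (195, np.float64(24.21)), (200, np.float64(23.89)), (205, np.float64(23.86)), (229, np.float64(23.83)), (232, np.float64(23.97))]
crest [157, 157, 155, 148, 138, 127, 116, 110, 112, 120, 128, 133, 135, 136, 137, 138]
[(125, np.float64(26.95)), (130, np.float64(27.18)), (135, np.float64(25.43)), (140, np.float64(26.06)), (145, np.float64(25.68)), (150, np.float64(25.44)), (155, np.float64(32.78)), (160, np.float64(32.93)), (165, np.float64(32.55)), (170, np.float64(32.39)), (175, np.float64(31.64)), (190, np.float64(24.4)), (195, np.float64(24.44)), (200, np.float64(24.25)), (205, np.float64(24.26)), (229, np.float64(23.84)), (232, np.float64(23.81))]
```

Compared with the earlier frame, the wedge edges widen toward the nose, so it has pitched about 0.065 rad up in the grip. The tool tilt of 0.05 rad makes it nearly level again. I add a touch more and come down in small steps.

Call:
drive_tool:
  plan:
    - {"x": 0,"y": 0,"z": 0.03,"ax": 0,"ay": -0.12,"az": 0,"hand": 5}
    - {"x": 0,"y": 0,"z": 0.06,"ax": 0,"ay": -0.12,"az": 0,"hand": 5}
    - {"x": 0,"y": 0,"z": 0.08,"ax": 0,"ay": -0.12,"az": 0,"hand": 5}
    - {"x": 0,"y": 0,"z": 0.08,"ax": 0,"ay": -0.12,"az": 0,"hand": 5}
    - {"x": 0,"y": 0,"z": 0.08,"ax": 0,"ay": -0.12,"az": 0,"hand": 5}

```text
clock: 14.45
eef_pos: [503.6, -30.6, 121.7]
tcp_rot: [3.14, 0.065, 1.599]
contact_force: [-0.4, -1.3, 6.6]
opening: 0.156
grasp_force: 59.8
```

Call:
drive_tool:
  plan:
    - {"x": 0,"y": 0,"z": -0.012,"ax": 0,"ay": -0.08,"az": 0,"hand": 5}
    - {"x": 0,"y": 0,"z": -0.012,"ax": 0,"ay": -0.08,"az": 0,"hand": 5}
    - {"x": 0,"y": 0,"z": -0.012,"ax": 0,"ay": -0.08,"az": 0,"hand": 5}
    - {"x": 0,"y": 0,"z": -0.012,"ax": 0,"ay": -0.08,"az": 0,"hand": 5}
  grip_force: 110

```text
clock: 14.85
eef_pos: [503.6, -30.5, 122.4]
tcp_rot: [3.14, 0.073, 1.599]
contact_force: [0.6, -0.6, 6.3]
opening: 0.136
grasp_force: 111.4
```

```bash
python3 - <<'E'
from m import *
s=monitor.sense();print(s["clock"],s["eef_pos"],s["tcp_rot"],s["contact_force"],s["wrist_torque"])
im=imaging.grab_frame("wrist");g=cv2.GaussianBlur(cv2.cvtColor(im,cv2.COLOR_RGB2GRAY),(1,5),0).astype(int)
for r0 in range(70,136,8): print(r0,"edges",[(i+235,int(v)) for i,v in enumerate(np.diff(g[r0,235:325])) if abs(v)>11])
print(g[85:125,279].tolist())
E
```

```text
14.85 [503.58321759 -30.45411668 122.38430902] [3.14000847 0.07333435 1.59915192] [ 0.57204392 -0.56793787  6.27638668] [0.29365613 0.07301567 0.00849814]
70 edges [(253, -15), (298, 42), (299, 19), (309, 13), (310, 66), (311, 15)]
78 edges [(248, 18), (249, 21), (306, -16), (308, 57), (309, 26), (323, -23)]
86 edges [(235, 14), (249, 28), (250, 13), (306, -18), (308, 53), (309, 21), (322, -19), (323, -58)]
94 edges [(235, 17), (249, 21), (250, 14), (299, 23), (307, 12), (308, 27), (322, -32), (323, -54)]
102 edges [(235, 36), (258, -17), (302, 72), (303, 29), (322, -44), (323, -53)]
110 edges [(235, 46), (236, 14), (266, 16), (267, 12), (292, -20), (310, 41), (311, 23), (312, 29), (313, 13), (322, -40), (323, -32)]
118 edges [(266, 17), (292, -19), (298, 12)]
126 edges [(266, 22), (267, 12), (291, -15), (292, -15), (293, -15)]
134 edges [(266, 19), (267, 16), (292, -22)]
[149, 148, 147, 146, 146, 147, 148, 149, 149, 146, 142, 138, 135, 134, 134, 133, 133, 137, 144, 147, 146, 145, 144, 144, 145, 146, 147, 147, 147, 147, 148, 148, 149, 149, 150, 150, 151, 152, 152, 152]
```

Call:
drive_tool:
  plan:
    - {"x": 0,"y": 0,"z": -0.012,"ax": 0,"ay": 0,"az": 0,"hand": 5}
    - {"x": 0.03,"y": 0,"z": -0.014,"ax": 0,"ay": 0,"az": 0,"hand": 5}
    - {"x": 0.06,"y": 0,"z": -0.016,"ax": 0,"ay": 0,"az": 0,"hand": 5}
    - {"x": 0.08,"y": 0,"z": -0.018,"ax": 0,"ay": 0,"az": 0,"hand": 5}
    - {"x": 0.1,"y": 0,"z": -0.019,"ax": 0,"ay": 0,"az": 0,"hand": 5}
    - {"x": 0.12,"y": 0,"z": -0.021,"ax": 0,"ay": 0,"az": 0,"hand": 5}
    - {"x": 0.14,"y": 0,"z": -0.022,"ax": 0,"ay": 0,"az": 0,"hand": 5}

```text
clock: 15.6
eef_pos: [503.2, -23.9, 122.8]
tcp_rot: [3.141, 0.074, 1.6]
contact_force: [-0.6, -6.4, 7.1]
opening: 0.14
grasp_force: 111.4
```

Call:
drive_tool:
  plan:
    - {"x": 0.015,"y": 0,"z": -0.003,"ax": 0,"ay": 0,"az": 0,"hand": 5}
    - {"x": 0.03,"y": 0,"z": -0.006,"ax": 0,"ay": 0,"az": 0,"hand": 5}
    - {"x": 0.045,"y": 0,"z": -0.009,"ax": 0,"ay": 0,"az": 0,"hand": 5}
    - {"x": 0.045,"y": 0,"z": -0.009,"ax": 0,"ay": 0,"az": 0,"hand": 5}

```text
clock: 16.0
eef_pos: [503.2, -22.2, 123.2]
tcp_rot: [3.14, 0.075, 1.6]
contact_force: [0.7, -7.1, 6.2]
opening: 0.142
grasp_force: 111.4
```

```bash
python3 - <<'E'
from m import *
s=monitor.sense();print(s["clock"],s["eef_pos"],s["tcp_rot"],s["contact_force"],s["wrist_torque"])
im=imaging.grab_frame("wrist");g=cv2.GaussianBlur(cv2.cvtColor(im,cv2.COLOR_RGB2GRAY),(5,1),0).astype(int)
print(g[80:125,245].tolist(),g[60:125,279].tolist(),g[172:190,279].tolist())
cv2.imwrite("pics/w9.png",cv2.resize(im[20:260,180:380],None,fx=2.5,fy=2.5)[:,:,::-1])
E
```

```text
16.0 [503.23489739 -22.23893171 123.20737509] [3.14032767 0.07546681 1.60000678] [ 0.70981134 -7.14031585  6.21598618] [-1.17909653 -0.0682868  -0.05907628]
[170, 170, 170, 170, 169, 170, 170, 163, 152, 138, 118, 104, 107, 106, 107, 108, 105, 107, 107, 106, 106, 108, 106, 106, 107, 106, 107, 107, 107, 108, 107, 108, 108, 106, 109, 108, 108, 107, 107, 108, 107, 107, 105, 109, 107] [134, 135, 135, 133, 134, 134, 134, 133, 134, 134, 134, 133, 134, 134, 133, 134, 133, 134, 133, 133, 137, 134, 133, 134, 135, 135, 134, 134, 135, 135, 143, 152, 152, 150, 147, 149, 150, 152, 153, 154, 151, 149, 149, 149, 150, 148, 148, 147, 146, 150, 149, 149, 149, 144, 147, 149, 147, 147, 149, 149, 149, 151, 150, 149, 151] [156, 158, 160, 160, 155, 144, 130, 116, 101, 94, 114, 137, 137, 136, 138, 136, 136, 135]
```

I'm at my picture limit, so from here I work by numbers. The tip row (about 104) now lies above the clip's near edge (about 112), so the nose is entering. I go on gently, with less down-load.

Call:
drive_tool:
  plan:
    - {"x": 0.0,"y": 0,"z": -0.01,"ax": 0,"ay": 0,"az": 0,"hand": 5}
    - {"x": 0.02,"y": 0,"z": -0.012,"ax": 0,"ay": 0,"az": 0,"hand": 5}
    - {"x": 0.04,"y": 0,"z": -0.014,"ax": 0,"ay": 0,"az": 0,"hand": 5}
    - {"x": 0.06,"y": 0,"z": -0.015,"ax": 0,"ay": 0,"az": 0,"hand": 5}
    - {"x": 0.08,"y": 0,"z": -0.017,"ax": 0,"ay": 0,"az": 0,"hand": 5}

```text
clock: 16.55
eef_pos: [502.9, -18.4, 123.6]
tcp_rot: [3.141, 0.076, 1.6]
contact_force: [0.0, -9.0, 4.2]
opening: 0.138
grasp_force: 111.2
```

```bash
cat > q.py <<'E'
from m import *
s=monitor.sense();print(s["clock"],s["eef_pos"].round(2),s["tcp_rot"].round(4),s["contact_force"].round(1),s["wrist_torque"].round(2))
im=imaging.grab_frame("wrist");g=cv2.GaussianBlur(cv2.cvtColor(im,cv2.COLOR_RGB2GRAY),(3,1),0).astype(int)
for cc in (253,279,306): print(cc,[(i,int(v)) for i,v in enumerate(np.diff(g[60:240,cc]),60) if abs(v)>7])
for r0 in (90,100,110,130,145,160): print(r0,"edges",[(i+235,int(v)) for i,v in enumerate(np.diff(g[r0,235:325])) if abs(v)>13])
E
python3 q.py
```

```text
16.55 [502.9  -18.35 123.56] [3.1408 0.0757 1.6001] [ 0.  -9.   4.2] [-1.45 -0.03  0.05]
253 [(70, 22), (71, 16), (95, -11), (96, -9), (99, 8), (119, -11), (120, -20), (121, -8), (165, -22), (166, -32)]
279 [(98, 14), (176, -12), (177, -11), (178, -16), (179, -13), (180, -9), (181, 20), (182, 22), (214, -14), (215, -28), (216, -9), (221, 10), (222, 23), (223, 14), (236, -14), (237, -35), (238, -21)]
306 [(69, 17), (70, 23), (71, 10), (95, -11), (96, -11), (98, 10), (119, -16), (120, -29), (158, 8), (159, 20), (160, 40), (161, 37), (162, -10), (163, -15), (164, -36), (165, -71), (166, -47), (184, 8), (237, -9), (238, 9)]
90 edges [(255, -22), (256, -20), (301, 14), (302, 24), (303, 18), (314, 25), (315, 39), (316, 17)]
100 edges [(235, 18), (236, 19), (250, 16), (251, 24), (252, 14), (306, -15), (308, 26), (309, 34), (310, 16), (322, -23), (323, -43)]
110 edges [(235, 19), (236, 32), (237, 21), (251, 21), (252, 16), (306, -15), (307, -22), (310, 17), (311, 31), (312, 27), (313, 18), (321, -18), (322, -35), (323, -35)]
130 edges []
145 edges [(267, 16), (292, -14)]
160 edges [(236, -38), (237, -39), (238, -14), (267, 17), (292, -15), (297, 40), (298, 41), (300, -35), (301, -39), (302, -14), (305, 21), (306, 42), (307, 29)]
```

Call:
drive_tool:
  plan:
    - {"x": 0.02,"y": 0,"z": -0.005,"ax": 0,"ay": 0,"az": 0,"hand": 5}
    - {"x": 0.04,"y": 0,"z": -0.008,"ax": 0,"ay": 0,"az": 0,"hand": 5}
    - {"x": 0.06,"y": 0,"z": -0.01,"ax": 0,"ay": 0,"az": 0,"hand": 5}
    - {"x": 0.08,"y": 0,"z": -0.012,"ax": 0,"ay": 0,"az": 0,"hand": 5}
    - {"x": 0.1,"y": 0,"z": -0.013,"ax": 0,"ay": 0,"az": 0,"hand": 5}
    - {"x": 0.12,"y": 0,"z": -0.015,"ax": 0,"ay": 0,"az": 0,"hand": 5}

```text
clock: 17.2
eef_pos: [502.4, -12.1, 123.6]
tcp_rot: [3.141, 0.075, 1.6]
contact_force: [-0.6, -6.9, 3.1]
opening: 0.139
grasp_force: 111.1
```

Call:
drive_tool:
  plan:
    - {"x": 0.02,"y": 0,"z": -0.002,"ax": 0,"ay": 0,"az": 0,"hand": 5}
    - {"x": 0.04,"y": 0,"z": -0.004,"ax": 0,"ay": 0,"az": 0,"hand": 5}
    - {"x": 0.06,"y": 0,"z": -0.006,"ax": 0,"ay": 0,"az": 0,"hand": 5}
    - {"x": 0.08,"y": 0,"z": -0.007,"ax": 0,"ay": 0,"az": 0,"hand": 5}
    - {"x": 0.1,"y": 0,"z": -0.008,"ax": 0,"ay": 0,"az": 0,"hand": 5}
    - {"x": 0.12,"y": 0,"z": -0.01,"ax": 0,"ay": 0,"az": 0,"hand": 5}

```text
clock: 17.8
eef_pos: [502.0, -5.7, 123.5]
tcp_rot: [-3.141, 0.075, 1.6]
contact_force: [0.7, -5.2, 2.9]
opening: 0.138
grasp_force: 111.1
```

```bash
python3 q.py
```

```text
17.8 [502.03  -5.75 123.48] [-3.1414  0.0747  1.5997] [ 0.7 -5.2  2.9] [-0.63 -0.06 -0.08]
253 [(98, 14), (99, 23), (100, 13), (102, 9), (123, -9), (124, -10), (125, -9), (126, -8), (146, -12), (147, -22), (148, -8), (149, 9), (152, 8), (172, 53), (173, 49), (178, -8), (179, -16), (180, -36), (181, -72), (182, -45)]
279 [(103, 9), (146, -13), (148, 19), (176, -8), (177, -15), (178, -16), (179, -13), (180, -8), (181, 19), (182, 24), (214, -17), (215, -32), (221, 12), (222, 18), (223, 17), (236, -17), (237, -39), (238, -12)]
306 [(60, -8), (98, 16), (99, 21), (100, 11), (123, -11), (126, 9), (146, -28), (147, -35), (150, 9), (151, 8), (158, 45), (159, 51), (178, -11), (179, -16), (180, -42), (181, -90), (182, -20), (216, -8), (217, 10)]
90 edges [(239, -18), (240, -18), (319, 33), (320, 60), (321, 43)]
100 edges [(303, 15), (304, 15), (319, 17), (320, 38), (321, 24)]
110 edges [(256, -19), (257, -22), (302, 17), (303, 22), (304, 17), (322, 15), (323, 30)]
130 edges [(237, 22), (238, 27), (239, 16), (252, 25), (253, 18), (308, -19), (322, -28), (323, -28)]
145 edges [(238, 15), (239, 15), (252, 17), (253, 19), (308, -19)]
160 edges [(235, -17), (239, -20), (240, -18), (267, 16), (297, 20), (298, 46), (299, 34), (306, -19), (307, -18), (312, 20), (313, 17)]
```

Call:
drive_tool:
  plan:
    - {"x": 0.02,"y": 0,"z": -0.002,"ax": 0,"ay": 0,"az": 0,"hand": 5}
    - {"x": 0.04,"y": 0,"z": -0.004,"ax": 0,"ay": 0,"az": 0,"hand": 5}
    - {"x": 0.06,"y": 0,"z": -0.005,"ax": 0,"ay": 0,"az": 0,"hand": 5}
    - {"x": 0.08,"y": 0,"z": -0.006,"ax": 0,"ay": 0,"az": 0,"hand": 5}
    - {"x": 0.1,"y": 0,"z": -0.008,"ax": 0,"ay": 0,"az": 0,"hand": 5}
    - {"x": 0.12,"y": 0,"z": -0.009,"ax": 0,"ay": 0,"az": 0,"hand": 5}

```text
clock: 18.45
eef_pos: [501.8, 1.1, 123.5]
tcp_rot: [-3.141, 0.073, 1.599]
contact_force: [0.2, -3.6, 1.6]
opening: 0.136
grasp_force: 111.0
```

Call:
drive_tool:
  plan:
    - {"x": 0.02,"y": 0,"z": -0.001,"ax": 0,"ay": 0,"az": 0,"hand": 5}
    - {"x": 0.04,"y": 0,"z": -0.003,"ax": 0,"ay": 0,"az": 0,"hand": 5}
    - {"x": 0.06,"y": 0,"z": -0.004,"ax": 0,"ay": 0,"az": 0,"hand": 5}
    - {"x": 0.08,"y": 0,"z": -0.006,"ax": 0,"ay": 0,"az": 0,"hand": 5}
    - {"x": 0.1,"y": 0,"z": -0.007,"ax": 0,"ay": 0,"az": 0,"hand": 5}
    - {"x": 0.12,"y": 0,"z": -0.009,"ax": 0,"ay": 0,"az": 0,"hand": 5}

```text
clock: 19.05
eef_pos: [501.7, 7.2, 123.5]
tcp_rot: [-3.142, 0.073, 1.599]
contact_force: [0.7, -1.6, 1.3]
opening: 0.141
grasp_force: 110.9
```

```bash
python3 q.py
```

```text
19.05 [501.7    7.18 123.51] [-3.1415  0.073   1.5991] [ 0.7 -1.6  1.3] [-0.17 -0.05  0.04]
253 [(119, -9), (126, 13), (127, 24), (128, 13), (150, -14), (151, -11), (152, -11), (172, -12), (174, 58), (175, 49), (194, -12), (196, -28), (197, -109), (198, -27), (226, -10), (234, -9), (235, 9)]
279 [(103, 11), (174, 12), (176, -15), (177, -10), (178, -15), (179, -15), (180, -9), (181, 23), (182, 22), (214, -15), (215, -34), (221, 9), (222, 21), (223, 14), (224, 8), (236, -22), (237, -36), (238, -14)]
306 [(79, -34), (80, -63), (119, -15), (125, 9), (126, 18), (127, 19), (128, 9), (150, -12), (172, -22), (173, -9), (174, 54), (175, 32), (194, -15), (195, -26), (196, -52), (197, -71), (198, -15), (235, -9), (236, 8)]
90 edges [(235, 28), (236, 22), (309, 18), (310, 39), (311, 29), (323, -28)]
100 edges [(243, -14), (244, -23), (245, -19), (314, 44), (315, 58), (316, 32)]
110 edges [(241, -22), (242, -21), (317, 42), (318, 67), (319, 35)]
130 edges [(256, -17), (257, -21), (258, -14), (267, 15), (301, 15), (302, 20), (303, 17)]
145 edges [(257, -20), (258, -19), (267, 17), (292, -14), (301, 17), (302, 22), (303, 14)]
160 edges [(235, -19), (238, 15), (239, 32), (240, 26), (252, 20), (253, 17), (307, -18), (308, -20), (310, 15), (311, 29), (312, 35), (313, 20), (320, -21), (321, -42), (322, -33)]
```

Call:
drive_tool:
  plan:
    - {"x": 0.02,"y": 0,"z": -0.001,"ax": 0,"ay": 0,"az": 0,"hand": 5}
    - {"x": 0.04,"y": 0,"z": -0.003,"ax": 0,"ay": 0,"az": 0,"hand": 5}
    - {"x": 0.06,"y": 0,"z": -0.004,"ax": 0,"ay": 0,"az": 0,"hand": 5}
    - {"x": 0.08,"y": 0,"z": -0.006,"ax": 0,"ay": 0,"az": 0,"hand": 5}
    - {"x": 0.1,"y": 0,"z": -0.007,"ax": 0,"ay": 0,"az": 0,"hand": 5}
    - {"x": 0.12,"y": 0,"z": -0.009,"ax": 0,"ay": 0,"az": 0,"hand": 5}
    - {"x": 0.14,"y": 0,"z": -0.01,"ax": 0,"ay": 0,"az": 0,"hand": 5}

```text
clock: 19.8
eef_pos: [501.5, 14.1, 123.5]
tcp_rot: [-3.142, 0.073, 1.599]
contact_force: [-0.4, -1.3, 0.7]
opening: 0.14
grasp_force: 110.9
```

```bash
python3 q.py
```

```text
19.8 [501.53  14.1  123.53] [-3.1416  0.0732  1.5992] [-0.4 -1.3  0.7] [-0.01  0.04 -0.02]
253 [(130, 11), (132, -15), (140, 10), (141, 24), (142, 16), (164, -12), (165, -19), (166, -21), (170, 13), (171, 8), (189, 10), (190, 41), (191, 35), (202, -10), (204, -25), (205, -112), (206, -35), (230, 8)]
279 [(103, 17), (191, -15), (214, -18), (215, -34), (221, 15), (222, 18), (223, 14), (224, 8), (236, -16), (237, -34), (238, -19)]
306 [(89, -32), (90, -63), (91, -8), (130, 13), (132, -16), (140, 16), (141, 25), (142, 10), (143, 8), (163, -10), (165, 29), (166, 32), (169, -22), (170, -25), (190, 26), (191, 20), (202, -14), (203, -38), (204, -69), (205, -52)]
90 edges [(235, 29), (236, 21), (300, 19), (301, 30), (302, 21), (307, 14), (323, -31)]
100 edges [(235, 23), (236, 28), (237, 15), (308, 21), (309, 41), (310, 29), (323, -40)]
110 edges [(244, -20), (245, -19), (267, 14), (313, 22), (314, 57), (315, 52), (316, 18)]
130 edges [(267, 14), (292, -14)]
145 edges [(257, -21), (258, -19), (267, 18), (301, 18), (302, 19), (303, 16)]
160 edges [(257, -17), (258, -20), (267, 17), (292, -16), (297, 23), (298, 38), (300, -23)]
```

Call:
drive_tool:
  plan:
    - {"x": 0.02,"y": 0,"z": -0.001,"ax": 0,"ay": 0,"az": 0,"hand": 5}
    - {"x": 0.04,"y": 0,"z": -0.003,"ax": 0,"ay": 0,"az": 0,"hand": 5}
    - {"x": 0.06,"y": 0,"z": -0.004,"ax": 0,"ay": 0,"az": 0,"hand": 5}
    - {"x": 0.08,"y": 0,"z": -0.006,"ax": 0,"ay": 0,"az": 0,"hand": 5}
    - {"x": 0.1,"y": 0,"z": -0.007,"ax": 0,"ay": 0,"az": 0,"hand": 5}
    - {"x": 0.12,"y": 0,"z": -0.009,"ax": 0,"ay": 0,"az": 0,"hand": 5}
    - {"x": 0.14,"y": 0,"z": -0.01,"ax": 0,"ay": 0,"az": 0,"hand": 5}
    - {"x": 0.14,"y": 0,"z": -0.01,"ax": 0,"ay": 0,"az": 0,"hand": 5}

```text
clock: 20.65
eef_pos: [501.4, 21.2, 123.5]
tcp_rot: [3.141, 0.073, 1.599]
contact_force: [-0.3, -0.2, 0.4]
opening: 0.137
grasp_force: 110.9
```

```bash
python3 q.py
```

```text
20.65 [501.38  21.15 123.53] [3.1415 0.0731 1.5992] [-0.3 -0.2  0.4] [ 0.08 -0.03 -0.03]
253 [(143, 14), (145, -15), (154, 13), (155, 21), (156, 15), (158, 9), (177, -10), (179, 11), (201, 15), (202, 28), (203, 8), (210, -11), (211, -13), (212, -43), (213, -89), (214, -21)]
279 [(103, 18), (176, -10), (177, -16), (178, -16), (179, -13), (180, 21), (181, 35), (202, -12), (214, -19), (215, -32), (221, 10), (222, 19), (223, 14), (236, -20), (237, -35), (238, -14)]
306 [(100, -34), (101, -61), (103, 12), (107, -13), (143, 13), (144, -8), (145, -10), (154, 14), (155, 24), (156, 13), (176, -9), (178, 24), (180, -36), (201, 25), (202, 28), (210, -11), (211, -39), (212, -70), (213, -52)]
90 edges [(300, 25), (301, 43), (302, 30)]
100 edges [(235, 20), (236, 25), (300, 24), (301, 43), (302, 30), (322, -20), (323, -40)]
110 edges [(235, 15), (236, 31), (237, 23), (309, 29), (310, 22), (322, -29), (323, -40)]
130 edges [(242, -20), (243, -26), (244, -17), (267, 14), (292, -14), (316, 19), (317, 25), (318, 15)]
145 edges [(235, -18), (261, -18), (267, 18), (298, 20)]
160 edges [(257, -18), (258, -20), (267, 18), (292, -14), (300, 14), (301, 21), (302, 17), (303, 15)]
```

Call:
drive_tool:
  plan:
    - {"x": 0.02,"y": 0,"z": -0.001,"ax": 0,"ay": 0,"az": 0,"hand": 5}
    - {"x": 0.05,"y": 0,"z": -0.003,"ax": 0,"ay": 0,"az": 0,"hand": 5}
    - {"x": 0.05,"y": 0,"z": -0.02,"ax": 0,"ay": 0,"az": 0,"hand": 5}
    - {"x": 0.05,"y": 0,"z": -0.06,"ax": 0,"ay": 0,"az": 0,"hand": 5}
    - {"x": 0.045,"y": 0,"z": -0.1,"ax": 0,"ay": 0,"az": 0,"hand": 5}
    - {"x": 0.045,"y": 0,"z": -0.1,"ax": 0,"ay": 0,"az": 0,"hand": 5}

```text
clock: 21.3
eef_pos: [501.4, 23.6, 128.6]
tcp_rot: [3.141, 0.073, 1.599]
contact_force: [0.7, -0.6, -1.3]
opening: 0.139
grasp_force: 110.6
```

```bash
python3 q.py
```

```text
21.3 [501.36  23.64 128.6 ] [3.1413 0.0732 1.5992] [ 0.7 -0.6 -1.3] [ 0.03  0.01 -0.02]
253 [(145, 16), (147, -20), (157, 23), (158, 15), (159, 10), (178, -9), (180, 29), (181, 29), (189, -15), (190, -39), (191, -38), (192, -26), (197, 8), (198, 23), (199, 15), (216, -23), (217, -51), (218, -21), (226, -10)]
279 [(102, 11), (176, -12), (177, -17), (178, -12), (179, -16), (181, 21), (182, 22), (196, -16), (197, -27), (198, 12), (199, 25), (217, -19), (218, -25), (221, 12), (222, 20), (223, 16), (236, -15), (237, -32), (238, -23)]
306 [(103, -31), (104, -64), (145, 12), (147, -19), (156, 10), (157, 22), (158, 18), (178, -8), (180, 29), (181, 31), (210, -8), (211, -30), (212, -56), (213, -72), (214, -15)]
90 edges [(300, 21), (301, 43), (302, 29)]
100 edges [(300, 22), (301, 41), (302, 29)]
110 edges [(236, 19), (237, 29), (238, 19), (310, 21), (311, 42), (312, 32), (321, -25), (322, -34), (323, -20)]
130 edges [(244, -16), (245, -20), (246, -17), (267, 15), (292, -15), (314, 20), (315, 23)]
145 edges [(237, -19), (238, -14), (267, 17), (292, -15), (321, 14), (322, 24), (323, 15)]
160 edges [(257, -15), (258, -21), (259, -14), (267, 18), (292, -15), (293, -14), (300, 20), (301, 20)]
```

The clip is in the notch (rows 197–217, against the stop) and comes up with the wedge at no load, so I lift clear.

Call:
drive_tool:
  plan:
    - {"x": -0.01,"y": 0,"z": -0.15,"ax": 0,"ay": 0,"az": 0,"hand": 5}
    - {"x": -0.03,"y": 0,"z": -0.4,"ax": 0,"ay": 0,"az": 0,"hand": 5}
    - {"x": -0.05,"y": 0,"z": -0.7,"ax": 0,"ay": 0,"az": 0,"hand": 5}
    - {"x": -0.08,"y": 0,"z": -1.1,"ax": 0,"ay": 0,"az": 0,"hand": 5}
    - {"x": -0.1,"y": 0,"z": -1.4,"ax": 0,"ay": 0,"az": 0,"hand": 5}
    - {"x": -0.11,"y": 0,"z": -1.5,"ax": 0,"ay": 0,"az": 0,"hand": 5}
    - {"x": -0.11,"y": 0,"z": -1.5,"ax": 0,"ay": 0,"az": 0,"hand": 5}
    - {"x": -0.11,"y": 0,"z": -1.5,"ax": 0,"ay": 0,"az": 0,"hand": 5}

```text
clock: 22.15
eef_pos: [500.9, 23.6, 203.3]
tcp_rot: [-3.141, 0.073, 1.599]
contact_force: [-1.0, 0.1, -1.8]
opening: 0.137
grasp_force: 110.5
```

```bash
python3 q.py; python3 - <<'E'
from h import *
im=imaging.grab_frame("top"); h=cv2.cvtColor(im,cv2.COLOR_RGB2HSV); m=cv2.inRange(h,(0,0,150),(180,60,255))
m[:170]=0;m[265:]=0;m[:,:370]=0;m[:,460:]=0
m=cv2.morphologyEx(m,cv2.MORPH_CLOSE,np.ones((5,5)))
n,l,s,c=cv2.connectedComponentsWithStats(m);i=1+np.argmax(s[1:,4]);p=np.argwhere(l==i)[:,::-1].astype(np.float32)
R=cv2.minAreaRect(p);print(s[i],R,[ray("top",q,20).round(0) for q in cv2.boxPoints(R)],ray("top",R[0],20))
E
```

```text
22.15 [500.94  23.57 203.26] [-3.1412  0.0733  1.5993] [-1.   0.1 -1.8] [ 0.01 -0.02 -0.01]
253 [(106, 11), (107, 24), (108, 14), (115, -18), (116, -12), (117, -8), (118, -11), (123, 8), (124, 9), (125, -15), (129, 8), (130, 28), (131, 17), (132, 9), (146, -10), (147, 26), (148, 36), (181, -11), (182, -33), (183, -55), (184, -69), (185, -9), (188, 16), (189, 11), (190, 13), (196, 29), (197, 18), (214, -20), (215, -60), (216, -22)]
279 [(176, -11), (177, -13), (178, -17), (179, -9), (180, -10), (181, 19), (182, 22), (194, -22), (195, -11), (196, 24), (197, 15), (214, -14), (215, -28), (216, -9), (221, 15), (222, 17), (223, 16), (236, -12), (237, -31), (238, -24)]
306 [(82, -32), (83, -64), (84, -9), (129, 18), (130, 26), (131, 13), (132, 9), (147, 31), (148, 25), (181, -11), (182, -46), (183, -80), (184, -42)]
90 edges [(321, 21), (322, 44), (323, 33)]
100 edges [(240, -25), (241, -27), (246, 21), (247, 26), (248, 15), (313, -22), (314, -27), (315, -15), (319, 17), (320, 30), (321, 40), (322, 49), (323, 31)]
110 edges [(235, 23), (236, 24), (253, -20), (254, -23), (267, 16), (292, -19), (306, 16), (307, 23), (308, 17), (322, 25), (323, 39)]
130 edges [(236, 26), (237, 25), (240, -23), (241, -36), (242, -20), (244, -14), (245, -26), (246, -16), (266, 14), (267, 21), (291, -15), (292, -19), (314, 34), (315, 61), (316, 33)]
145 edges [(242, -40), (243, -42), (245, 24), (246, 20), (265, -20), (291, -14), (293, 25), (315, -20), (316, -20), (318, 47), (319, 34)]
160 edges [(263, -42), (264, -39), (267, 20), (293, 28), (294, 27)]
[ 380  179   66   77 3678] ((412.5961608886719, 216.9807586669922), (68.83675384521484, 53.735816955566406), 78.69007110595703) [array([ 567., -222.,   20.]), array([ 597., -375.,   20.]), array([ 404., -410.,   20.]), array([ 374., -258.,   20.])] [ 485.08011166 -316.08614104   20.        ]
```

Call:
drive_tool:
  plan:
    - {"x": -0.2,"y": -0.02,"z": 0.01,"ax": 0.03,"ay": 0,"az": 0.4,"hand": 5}
    - {"x": -0.6,"y": -0.05,"z": 0.04,"ax": 0.09,"ay": 0,"az": 1.2,"hand": 5}
    - {"x": -1.1,"y": -0.1,"z": 0.08,"ax": 0.16,"ay": 0,"az": 2.2,"hand": 5}
    - {"x": -1.6,"y": -0.14,"z": 0.12,"ax": 0.24,"ay": 0,"az": 3.3,"hand": 5}
    - {"x": -2.1,"y": -0.18,"z": 0.15,"ax": 0.32,"ay": 0,"az": 4.4,"hand": 5}
    - {"x": -2.6,"y": -0.22,"z": 0.19,"ax": 0.4,"ay": 0,"az": 5.5,"hand": 5}
    - {"x": -3.1,"y": -0.27,"z": 0.23,"ax": 0.48,"ay": 0,"az": 6.5,"hand": 5}
    - {"x": -3.44,"y": -0.3,"z": 0.25,"ax": 0.53,"ay": 0,"az": 7.2,"hand": 5}

```text
clock: 23.05
eef_pos: [490.5, -151.3, 203.2]
tcp_rot: [-3.141, 0.074, 0.836]
contact_force: [0.4, 0.4, -1.3]
opening: 0.144
grasp_force: 110.5
```

```bash
cat > go.py <<'E'
import sys; from h import *
from scipy.spatial.transform import Rotation as Ro
imaging.grab_frame("wrist");imaging.grab_frame("wrist")
s=monitor.sense(); R=Ro.from_euler("xyz",s["tcp_rot"]); x,y,z,yaw=map(float,sys.argv[1:5])
d=np.array([x,y,z])-s["eef_pos"]; rv=Ro.from_euler("z",yaw-s["tcp_rot"][2]).as_rotvec()
print(s["clock"],s["eef_pos"].round(1),s["tcp_rot"].round(3),s["contact_force"].round(1),"shift",(R.inv().apply(d)/50).round(3),"turn",(np.degrees(R.inv().apply(rv))/6).round(2))
E
python3 go.py 480 -322 200 0.08
```

```text
23.15 [ 490.7 -151.5  203.2] [-3.141  0.074  0.838] [-0.4 -0.4 -1.2] shift [-2.664  2.123  0.262] turn [0.54 0.   7.22]
```

Call:
drive_tool:
  plan:
    - {"x": -0.2,"y": 0.15,"z": 0.02,"ax": 0.04,"ay": 0,"az": 0.5,"hand": 5}
    - {"x": -0.6,"y": 0.48,"z": 0.06,"ax": 0.11,"ay": 0,"az": 1.5,"hand": 5}
    - {"x": -1.0,"y": 0.8,"z": 0.1,"ax": 0.19,"ay": 0,"az": 2.6,"hand": 5}
    - {"x": -1.4,"y": 1.12,"z": 0.14,"ax": 0.28,"ay": 0,"az": 3.8,"hand": 5}
    - {"x": -1.8,"y": 1.44,"z": 0.18,"ax": 0.37,"ay": 0,"az": 5.0,"hand": 5}
    - {"x": -2.2,"y": 1.76,"z": 0.22,"ax": 0.46,"ay": 0,"az": 6.1,"hand": 5}
    - {"x": -2.5,"y": 2.0,"z": 0.25,"ax": 0.52,"ay": 0,"az": 6.9,"hand": 5}
    - {"x": -2.66,"y": 2.12,"z": 0.26,"ax": 0.54,"ay": 0,"az": 7.2,"hand": 5}

```text
clock: 23.95
eef_pos: [481.2, -320.8, 200.1]
tcp_rot: [-3.14, 0.074, 0.083]
contact_force: [0.2, 1.0, -0.7]
opening: 0.137
grasp_force: 110.5
```

```bash
python3 go.py 480 -322 45 0.08; python3 q.py | head -3
```

```text
24.05 [ 481.2 -320.2  200.1] [-3.14   0.074  0.086] [ 0.8 -0.1 -1.6] shift [0.203 0.037 3.096] turn [0.   0.   0.06]
24.05 [ 481.19 -320.24  200.15] [-3.1403  0.0743  0.0862] [ 0.8 -0.1 -1.6] [-0.01 -0.03  0.  ]
253 [(134, -16), (135, -72), (136, -25), (144, 61), (145, 45), (159, -14), (160, -57), (161, -31), (180, 46), (181, 42), (182, 11), (183, 8), (232, -31), (233, -82), (234, -36)]
279 [(102, -9), (103, -14), (104, 9), (176, -11), (177, -22), (178, -33), (179, -36), (180, -15), (181, 64), (182, 46), (183, -35), (184, -97), (185, 67), (186, 62), (212, -9), (213, -24), (214, -29), (215, -58), (216, -32), (221, 11), (222, 21), (223, 10), (224, 9), (236, -11), (237, -29), (238, -23)]
```

Call:
drive_tool:
  plan:
    - {"x": 0.02,"y": 0.02,"z": 0.3,"ax": 0,"ay": 0,"az": 0,"hand": 5}
    - {"x": 0.05,"y": 0.03,"z": 0.8,"ax": 0,"ay": 0,"az": 0,"hand": 5}
    - {"x": 0.09,"y": 0.03,"z": 1.4,"ax": 0,"ay": 0,"az": 0,"hand": 5}
    - {"x": 0.13,"y": 0.03,"z": 2.0,"ax": 0,"ay": 0,"az": 0,"hand": 5}
    - {"x": 0.17,"y": 0.03,"z": 2.5,"ax": 0,"ay": 0,"az": 0,"hand": 5}
    - {"x": 0.19,"y": 0.03,"z": 2.9,"ax": 0,"ay": 0,"az": 0,"hand": 5}
    - {"x": 0.2,"y": 0.03,"z": 3.1,"ax": 0,"ay": 0,"az": 0,"hand": 5}
    - {"x": 0.2,"y": 0.03,"z": 3.1,"ax": 0,"ay": 0,"az": 0,"hand": 5}

```text
clock: 24.9
eef_pos: [479.1, -319.4, 43.4]
tcp_rot: [-3.138, 0.076, 0.089]
contact_force: [-0.2, -0.5, -1.0]
opening: 0.141
grasp_force: 110.5
```

Call:
drive_tool:
  plan:
    - {"x": 0,"y": 0,"z": 0.05,"ax": 0,"ay": 0,"az": 0,"hand": 5}
    - {"x": 0,"y": 0,"z": 0.1,"ax": 0,"ay": 0,"az": 0,"hand": 5}
    - {"x": 0,"y": 0,"z": 0.15,"ax": 0,"ay": 0,"az": 0,"hand": 5}
    - {"x": 0,"y": 0,"z": 0.2,"ax": 0,"ay": 0,"az": 0,"hand": 5}
    - {"x": 0,"y": 0,"z": 0.2,"ax": 0,"ay": 0,"az": 0,"hand": 5}

```text
clock: 25.4
eef_pos: [479.3, -321.0, 35.1]
tcp_rot: [-3.14, 0.074, 0.087]
contact_force: [-0.0, 0.3, -1.2]
opening: 0.135
grasp_force: 110.5
```

Call:
drive_tool:
  plan:
    - {"x": 0,"y": 0,"z": 0.04,"ax": 0,"ay": 0,"az": 0,"hand": 5}
    - {"x": 0,"y": 0,"z": 0.08,"ax": 0,"ay": 0,"az": 0,"hand": 5}
    - {"x": 0,"y": 0,"z": 0.12,"ax": 0,"ay": 0,"az": 0,"hand": 5}
    - {"x": 0,"y": 0,"z": 0.12,"ax": 0,"ay": 0,"az": 0,"hand": 5}

```text
clock: 25.8
eef_pos: [478.8, -320.9, 28.9]
tcp_rot: [-3.14, 0.074, 0.087]
contact_force: [-0.0, -1.3, 0.3]
opening: 0.14
grasp_force: 110.5
```

Call:
drive_tool:
  plan:
    - {"x": 0,"y": 0,"z": 0.03,"ax": 0,"ay": 0,"az": 0,"hand": 5}
    - {"x": 0,"y": 0,"z": 0.06,"ax": 0,"ay": 0,"az": 0,"hand": 5}
    - {"x": 0,"y": 0,"z": 0.06,"ax": 0,"ay": 0,"az": 0,"hand": 5}

```text
clock: 26.1
eef_pos: [478.6, -320.9, 26.0]
tcp_rot: [-3.14, 0.074, 0.087]
contact_force: [0.0, -0.7, -1.5]
opening: 0.137
grasp_force: 110.5
```

Call:
drive_tool:
  plan:
    - {"x": 0,"y": 0,"z": 0.03,"ax": 0,"ay": 0,"az": 0,"hand": 5}
    - {"x": 0,"y": 0,"z": 0.06,"ax": 0,"ay": 0,"az": 0,"hand": 5}
    - {"x": 0,"y": 0,"z": 0.08,"ax": 0,"ay": 0,"az": 0,"hand": 5}
    - {"x": 0,"y": 0,"z": 0.08,"ax": 0,"ay": 0,"az": 0,"hand": 5}

```text
clock: 26.5
eef_pos: [478.8, -321.2, 22.7]
tcp_rot: [-3.141, 0.073, 0.087]
contact_force: [-0.9, 1.2, 5.7]
opening: 0.142
grasp_force: 111.4
```

Call:
drive_tool:
  plan:
    - {"x": 0,"y": 0,"z": -0.01,"ax": 0,"ay": 0,"az": 0,"hand": 12}
    - {"x": 0,"y": 0,"z": -0.01,"ax": 0,"ay": 0,"az": 0,"hand": 16}
    - {"x": 0,"y": 0,"z": -0.01,"ax": 0,"ay": 0,"az": 0,"hand": 22}
    - {"x": 0,"y": 0,"z": -0.01,"ax": 0,"ay": 0,"az": 0,"hand": 32}
    - {"x": 0,"y": 0,"z": -0.01,"ax": 0,"ay": 0,"az": 0,"hand": 45}
    - {"x": 0,"y": 0,"z": -0.01,"ax": 0,"ay": 0,"az": 0,"hand": 50}
    - {"x": 0,"y": 0,"z": -0.01,"ax": 0,"ay": 0,"az": 0,"hand": 50}
  grip_force: 20

```text
clock: 27.2
eef_pos: [478.4, -321.0, 22.6]
tcp_rot: [-3.14, 0.074, 0.087]
contact_force: [0.2, -0.3, 0.4]
opening: 0.587
grasp_force: 0.0
```

Call:
drive_tool:
  plan:
    - {"x": 0,"y": 0,"z": -0.1,"ax": 0,"ay": 0,"az": 0,"hand": 50}
    - {"x": 0,"y": 0,"z": -0.4,"ax": 0,"ay": 0,"az": 0,"hand": 50}
    - {"x": 0,"y": 0,"z": -1.0,"ax": 0,"ay": 0,"az": 0,"hand": 50}
    - {"x": 0,"y": 0,"z": -1.8,"ax": 0,"ay": 0,"az": 0,"hand": 50}
    - {"x": 0,"y": 0,"z": -2.6,"ax": 0,"ay": 0,"az": 0,"hand": 50}
    - {"x": 0,"y": 0,"z": -3.2,"ax": 0,"ay": 0,"az": 0,"hand": 50}
    - {"x": 0,"y": 0,"z": -3.4,"ax": 0,"ay": 0,"az": 0,"hand": 50}
    - {"x": 0,"y": 0,"z": -3.4,"ax": 0,"ay": 0,"az": 0,"hand": 50}

```text
clock: 28.0
eef_pos: [492.0, -320.6, 194.6]
tcp_rot: [3.14, 0.071, 0.087]
contact_force: [-0.1, 0.5, 0.4]
opening: 0.583
grasp_force: 0.0
```

```bash
python3 - <<'E'
from h import *
imaging.grab_frame("wrist");imaging.grab_frame("wrist")
s=monitor.sense();print(s["clock"],s["eef_pos"],s["contact_force"],s["opening"]);c=imaging.camera_info("wrist")
im=imaging.grab_frame("wrist"); im2=imaging.grab_frame("wrist"); im2=imaging.grab_frame("wrist")
for a in orange(im)[1]: print(a[0],a[2],ray("wrist",a[0],52,c).round(0))
print([a[0] for a in orange(im2)[1]])
a=[a for a in orange(im)[1] if abs(a[0][0]-280)<60][0]; u,v=map(int,a[0])
g=cv2.cvtColor(im,cv2.COLOR_RGB2GRAY)
print(u,v); 
for r0 in range(v-110,v-8,6): print(r0,g[r0,u-36:u+37:3].tolist())
E
```

```text
28.1 [ 490.39801169 -319.75382754  191.56022104] [-0.02380342 -0.05768539  0.76923277] 0.5801566527314266
[283.0672043  191.19892473] ((283.0, 191.5), (25.0, 14.0), 90.0) [ 476. -324.   52.]
[115.30110935 230.75752773] ((119.21302032470703, 229.57212829589844), (25.858850479125977, 65.82625579833984), 61.8583984375) [ 422. -167.   52.]
[array([283.92682927, 190.83197832]), array([115.09912768, 230.67565424])]
283 191
81 [245, 243, 244, 248, 245, 246, 247, 247, 246, 247, 247, 249, 247, 248, 249, 250, 250, 251, 252, 252, 250, 250, 252, 251, 252]
87 [244, 244, 243, 246, 244, 246, 246, 247, 245, 245, 247, 248, 249, 246, 248, 250, 250, 250, 251, 252, 250, 249, 251, 251, 251]
93 [245, 245, 239, 245, 243, 246, 244, 246, 245, 244, 247, 248, 248, 244, 248, 249, 250, 249, 251, 251, 250, 249, 250, 250, 250]
99 [245, 242, 240, 243, 245, 246, 244, 245, 247, 155, 250, 248, 250, 249, 246, 248, 250, 248, 250, 251, 250, 247, 248, 250, 250]
105 [242, 242, 240, 243, 245, 243, 243, 244, 197, 160, 250, 250, 249, 250, 246, 247, 248, 247, 249, 251, 249, 246, 247, 249, 249]
111 [241, 242, 241, 240, 244, 242
[... 815 characters left out ...]
, 237, 236, 237, 237, 240, 241, 241, 244, 242, 238, 238, 242]
153 [234, 238, 239, 238, 235, 237, 240, 237, 223, 118, 226, 229, 227, 229, 237, 238, 239, 241, 240, 241, 241, 241, 236, 237, 241]
159 [126, 123, 130, 145, 237, 238, 236, 234, 187, 113, 143, 154, 162, 167, 236, 233, 237, 238, 239, 237, 240, 240, 234, 237, 239]
165 [129, 119, 130, 129, 126, 124, 126, 126, 123, 108, 227, 230, 229, 228, 231, 233, 237, 237, 238, 237, 240, 238, 234, 236, 238]
171 [129, 127, 126, 129, 126, 130, 125, 130, 124, 83, 67, 67, 70, 68, 103, 232, 237, 238, 240, 235, 238, 239, 235, 235, 238]
177 [130, 126, 125, 125, 127, 122, 129, 127, 123, 70, 70, 67, 70, 69, 66, 229, 237, 238, 239, 233, 238, 239, 235, 236, 236]
```

The wedge at (476,-324) is on the tray floor with the clip across its notch (image rows 140–150, 30 px wide). The gripper is clear, so I hand in.

```bash
python3 -c "
from h import *
for i in range(4): imaging.grab_frame('top')
print(r.sign_off())"
```

```text
the job is handed in; nothing more can be done
None
```

The clip is off the shaft, and it and the wedge lie released in the tray with the arm clear; I handed the job in at about 28 s of the 72 s, no verdict came back, and I viewed 11 pictures, one over the limit of 10.

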